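# Pack the instrument-service kit tray

### The arm

A 7-joint arm with a two-finger parallel gripper is mounted at the origin on the work surface. World frame = base frame: x ahead of the robot, y to its left, z up, the work surface at z = 0. Lengths are in m, angles in rad, forces in N, time in s.
With the tool pointing down it reaches from about 0.35 to 0.775 m from the base axis. Payload 3.1 kg.
Tool frame: the origin (TCP) lies at the very end of the fingers, on their centre line; the grasp point (between the pads) lies behind it (manip.pinch_z is the x of the grasp point in the tool frame, in m); x points along the fingers, y is the direction in which the jaws open and shut, and the axes are right-handed (so a half turn about x gives the same grasp; the last joint's range is limited). The gripper opens to 85 mm and grips with 20 to 120 N. Pads are 22 mm wide; open, the fingers measure 114 mm over their backs; the gripper's body (76 mm by 85 mm) begins 54 mm behind the grasp point. The pads swing forward as they close: fully open they stand 13 mm farther back than shut.
Start: joints at [1.141, 0.311, 0.014, 1.512, -0.004, 1.319, -0.027], TCP at [0.208, -0.509, 0.231] pointing down, gripper open.
Joint ranges: [-2.7, 2.7], [-0.3, 1.91], [-1.27, 1.3], [0.12, 2.57], [-1.44, 4.58], [0.2, 2.03], [-3.05, 3.05]. Speed limits (rad/s): [2.79, 2.79, 3.14, 3.14, 3.14, 3.14, 3.14].

### API

Orientations are given as a unit quaternion [x, y, z, w].
In Python, from plant import manip gives the robot as it stands. The module is installed in compiled form; this text tells all that it offers.
- The arm moves only by the shell command python3 -m pendant 'ROWS' [OPENING]. ROWS is JSON, one flat list of numbers, 4 for each row, row after row: the shift along the tool's x, y, z in mm, then the turn about the tool's x in degrees. In form: [dx, dy, dz, spin, dx, dy, dz, spin, ...]. A call has 1 to 20 rows; each row shifts and turns the commanded pose from where the row before left it, along the tool's axes as they then stand; what a row does not reach is not made up. A row lasts 1/8 s, in which the tool goes at most 62.5 mm and 10.7 degrees, less where a joint would pass 70% of its speed; a pose out of reach is approached as far as the arm can. A call with a gripper value outside its range is refused whole. OPENING is the finger opening in mm, from 0 to 85.4, set as the call begins (- or left out, the last holds). The fingers move at their own pace and stop on an object; the grip force is fixed at half the most. Time passes only in rows, so rows that do not move let the fingers close. It gives the time, the measured TCP pose, the force and the opening at its end, in the units of the state.
- manip.get_obs(): the state, without advancing time (a new reading comes with each control period).
- manip.camera(name): name is "side" or "top"; returns the picture (400x640x3 uint8, red, green, blue); there is no depth.
- manip.camera_model(name): a dict with "camera_matrix" (3x3 intrinsics, pixels), "R" (3x3) and "t" (3): a world point X has camera coordinates R X + t. Camera axes: x right, y down, z forward; pixel columns grow to the right and rows downward; lengths in m; the calibration is good to about 2 mm. A picture is of the moment at which its call begins. camera_model takes no time and is no camera call.
- manip.close_job(): hands the job in, once; it reports no verdict.
Trained networks look in the newest picture that a camera, given by its name, has taken for a name from the list of things; names that differ only in an ending like _2 or _b are one class to them, and where a whole thing is asked for, a point or a joint stands for the part that bears it (a point fixed in the world has none). Each returns a list of dicts, best first, with "confidence" (0 to 1); they miss things now and then, are a little off and sometimes report something else, mostly with a low value. They report only what shows in the picture. A call takes as long as a camera call.
- manip.recognise(camera, thing): "bbox" ([left, top, right, bottom] in pixels, round what is visible of it).
- manip.regions_of(camera, thing): "mask" (400x640 bool, what is visible of it) and "bbox" ([left, top, right, bottom] in pixels, round what is visible of it).
- manip.landmark_of(camera, thing): "at" ([column, row] in pixels: a listed point, or the origin of a listed thing).
The state is a dict: "clock": time; "joint_pos": joint angles; "joint_velocities": joint speeds; "tau": joint torques, N m; "tool_pos": TCP position; "orientation": TCP orientation; "wrist_force": force on the tool from outside, world axes, zero at the start; "ft_torque": the same for the moment, N m; "finger_gap": finger opening in m.
Only numpy, scipy, OpenCV 4.12 (cv2) and the standard library are available. Lean on these libraries where they do the work, as an engineer would, in place of code of your own. Each camera call takes 0.05 s, during which the arm holds its last target.

### The job

Lift the metal keeper off the tray's two pins and lay it down on the grey mat, then lay every yellow bracket flat in a bracket compartment of its own, any one, and put the keeper back over both pins until it rests flush on the bosses. Also lay the brush in the green compartment and the spatula in the red one, flat and with the head or blade in the wide end. Leave the other things on the bench where they stand.

Things in the scene. Friction and masses are not known exactly. Their poses are not given: they have to be found in the camera images.
- tray: Blue kit tray fixed to the bench, 190 mm along x, 284 mm along y. Origin: centre of its underside. Recess floors 4 mm, lands between recesses 9 mm above the bench. Nearer row (smaller tray x): four bracket recesses 48 mm apart between two pins; then a green-floored brush recess and a red-floored spatula recess, long in tray y.
- slot1 (a point): Bracket compartment in the tray: rectangular recess 66 mm along the tray's x, 32 mm along its y, 5 mm deep, for one bracket, either way round. Point: centre of the recess floor.
- slot2 (a point): Bracket compartment in the tray: rectangular recess 66 mm along the tray's x, 32 mm along its y, 5 mm deep, for one bracket, either way round. Point: centre of the recess floor.
- slot3 (a point): Bracket compartment in the tray: rectangular recess 66 mm along the tray's x, 32 mm along its y, 5 mm deep, for one bracket, either way round. Point: centre of the recess floor.
- slot4 (a point): Bracket compartment in the tray: rectangular recess 66 mm along the tray's x, 32 mm along its y, 5 mm deep, for one bracket, either way round. Point: centre of the recess floor.
- brush_slot (a point): Brush recess, green floor, 5 mm deep, 156 mm long along tray y: 20 mm wide for the handle, widening to 40 mm at its +y end (from y = 24 to 78 mm) for the head. Point: middle of its length, on the floor.
- spatula_slot (a point): Spatula recess, red floor, 5 mm deep, 156 mm long along tray y: 20 mm wide for the handle, widening to 30 mm at its -y end (from y = -78 to -12 mm) for the blade. Point: middle of its length, on the floor.
- tray_seat (a point): Middle of the keeper's underside when seated: midway between the two locating pins, level with the boss tops, 21 mm above the bench; axes as the tray's. Pins: upright steel, 9 mm thick, 20 mm tall, round-tipped, 124 mm either side of this point along tray y, each on a grey boss 22 mm square.
- keeper_mid (a point): Keeper: aluminium plate 40 x 274 x 6 mm (long in its y), a 12 mm hole 124 mm either side of the middle, black grip block on top 14 mm (x) by 60 mm (y), 24 mm tall. 250 g. Starts on the tray's pins, axes along the tray's; either end fits either pin. Seated, it passes 3 mm over flat-lying brackets. Point: on the centre line, 15 mm above its underside.
- keeper_grip (a point): Centre of the keeper's black grip block, 18 mm above the underside of the plate; pinch it across its 14 mm (keeper x).
- bracket1_mid (a point): Passivated yellow metal bracket, one of two to four alike (absent ones give None): flat base 60 x 26 x 5 mm (long way along its x) with a rib on top 44 x 12 mm, 14 mm tall in all, pinched by the rib across its 12 mm. 70 g. Point: its centre, 7 mm above its underside. z points up when it lies on its base; either end may lead.
- bracket2_mid (a point): Passivated yellow metal bracket, one of two to four alike (absent ones give None): flat base 60 x 26 x 5 mm (long way along its x) with a rib on top 44 x 12 mm, 14 mm tall in all, pinched by the rib across its 12 mm. 70 g. Point: its centre, 7 mm above its underside. z points up when it lies on its base; either end may lead.
- bracket3_mid (a point): Passivated yellow metal bracket, one of two to four alike (absent ones give None): flat base 60 x 26 x 5 mm (long way along its x) with a rib on top 44 x 12 mm, 14 mm tall in all, pinched by the rib across its 12 mm. 70 g. Point: its centre, 7 mm above its underside. z points up when it lies on its base; either end may lead.
- bracket4_mid (a point): Passivated yellow metal bracket, one of two to four alike (absent ones give None): flat base 60 x 26 x 5 mm (long way along its x) with a rib on top 44 x 12 mm, 14 mm tall in all, pinched by the rib across its 12 mm. 70 g. Point: its centre, 7 mm above its underside. z points up when it lies on its base; either end may lead.
- brush_mid (a point): Cleaning brush 150 mm long along its x: green handle 14 mm wide and 14 mm tall from -75 to +30 mm, head 34 mm wide and 14 mm tall from +30 to +75 mm. 60 g, balances near this point: mid-length, 7 mm above its underside, in the handle; pinch the handle here across its 14 mm. z is up as it lies.
- brush_tip (a point): End of the brush head, 75 mm along the brush's +x.
- spatula_mid (a point): Spatula 150 mm long along its x: red handle 14 mm wide and 14 mm tall from -75 to +15 mm, flat steel blade 24 mm wide and 3 mm thick from +15 to +75 mm. 60 g, balances near this point: mid-length, 7 mm above its underside, in the handle; pinch the handle here across its 14 mm. z is up as it lies.
- spatula_tip (a point): End of the spatula's blade, 75 mm along the spatula's +x.
- mat_mid (a point): Grey rubber mat fixed to the bench, 85 mm along its x, 300 mm along its y, 3 mm thick, kept clear for the keeper. Point: centre of its top.
- screw_pot: White plastic cup, 60 mm across, 35 mm tall; bystander. Origin under its centre.
- tape_roll: Yellow tape roll lying flat, 76 mm across, 19 mm tall; bystander. Origin under its centre.
- meter: Grey hand multimeter lying on its back, 85 x 155 x 34 mm; bystander. Origin under its centre.
- relay: Orange relay block with a black top, 45 x 34 x 26 mm; bystander. Origin under its centre.
- attenuator: Aluminium adapter block 50 x 34 x 22 mm with brass ends; bystander. Origin under its centre.

How it is judged:
By the outcome, as a careful person would: the job done as asked, in the order asked, and still so for the second after the job is handed in, with the robot touching nothing.
Of bracket1, bracket2, bracket3, bracket4 only 2 to 4 are there at a start; the rules pass over those that are not, and their reading is None.
At some moment in a run one of bracket1, bracket2, bracket3, bracket4, brush, spatula may be knocked a few centimetres aside while the robot is not near it.
Once in a run the grip may slacken for a moment while it holds something.
It also fails if it takes over 210 s, if anything falls off the work surface, if the arm or the gripper's body presses on something with over 40 N, if the wrist force passes 120 N, or if a joint passes its speed limit or range.

## Working session

There is one attempt and no reset: what is moved stays moved. The work goes in short steps, Python scripts to look and compute and a shell command to move; the robot and the scene stay as the last step left them, time stands still between calls to the robot, and variables do not carry over. Pictures are saved under pics/ and viewed, and the job is handed in when it is done.

```bash
mkdir -p pics; ls; python3 - <<'E'
from plant import manip
import cv2
print(manip.get_obs(), manip.pinch_z)
for c in("top","side"):
    im=manip.camera(c); cv2.imwrite(f"pics/{c}0.png",im[:,:,::-1]); m=manip.camera_model(c); print(c,m)
E
```

```text
pics
{'clock': 0.0, 'joint_pos': array([ 1.14128475,  0.31173615,  0.01397388,  1.51307211, -0.00438919,
        1.31916162, -0.02720439]), 'joint_velocities': array([ 1.84470586e-04, -1.91659579e-03, -5.03915345e-05, -3.04238580e-04,
       -1.17794539e-04,  5.68593101e-04, -9.58327213e-04]), 'tau': array([-6.20045557e-04, -3.79914808e+01,  1.45643363e-01, -2.30591261e+01,
        1.21996566e-02,  1.37602421e-02, -1.11595665e-05]), 'tool_pos': array([ 0.20773259, -0.50847988,  0.23020918]), 'orientation': array([-0.69365332, -0.13709286,  0.69404309, -0.13547996]), 'wrist_force': array([ 0.51025938,  0.11656703, -0.11527174]), 'ft_torque': array([-0.01402749,  0.01452873, -0.00564856]), 'finger_gap': 0.08545178743485415} -0.0187
top {'camera_matrix': array([[473.72715067,   0.        , 315.64013589],
       [  0.        , 473.72715067, 191.10179213],
       [  0.        ,   0.        ,   1.        ]]), 'R': array([[ 0.00417433, -0.99990501, -0.01313595],
       [-0.98751082, -0.00205298, -0.15753783],
       [ 0.1574959 ,  0.01362951, -0.98742558]]), 't': array([0.04312128, 0.53277561, 1.52310088])}
side {'camera_matrix': array([[393.74119687,   0.        , 315.10463795],
       [  0.        , 393.74119687, 200.57325602],
       [  0.        ,   0.        ,   1.        ]]), 'R': array([[-0.96810813, -0.25041926, -0.00753985],
       [-0.18685478,  0.74176437, -0.64410474],
       [ 0.16688903, -0.62215417, -0.76490015]]), 't': array([0.52160623, 0.10811663, 1.05036375])}
```

View pics/top0.png

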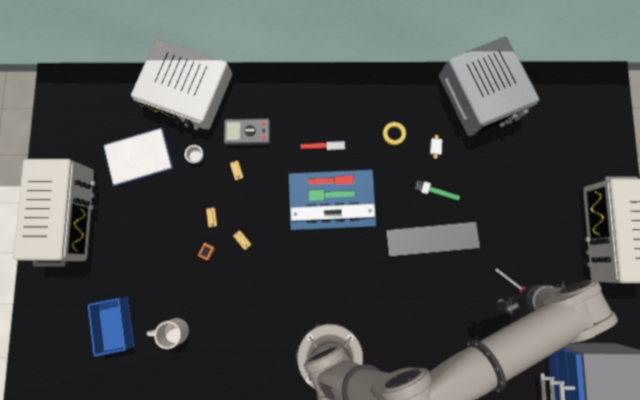

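View pics/side0.png

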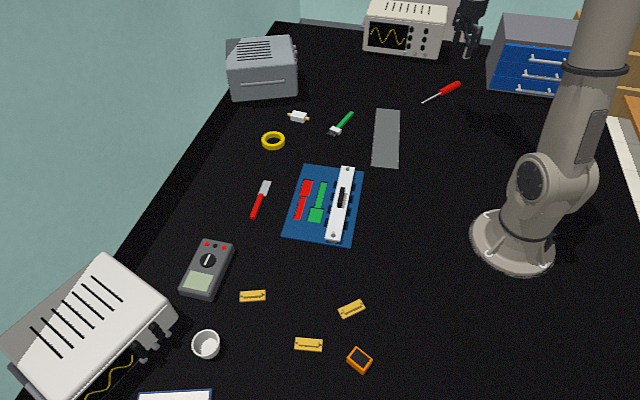

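```bash
cat > h.py <<'E'
import numpy as np, cv2
from plant import manip
from scipy.spatial.transform import Rotation as Rn
M={c:manip.camera_model(c) for c in("top","side")}
def ray(c,uv,z):
    m=M[c]; K,R,t=m["camera_matrix"],m["R"],m["t"]
    d=R.T@np.linalg.solve(K,[uv[0],uv[1],1.]); o=-R.T@t
    return (o+d*(z-o[2])/d[2])[:2]
def proj(c,X):
    m=M[c]; p=(m["R"]@np.atleast_2d(X).T).T+m["t"]; p=p@m["camera_matrix"].T
    return p[:,:2]/p[:,2:]
def snap(tag=None):
    ims={}
    for c in("top","side"):
        ims[c]=manip.camera(c)
        if tag: cv2.imwrite(f"pics/{tag}_{c}.png",ims[c][:,:,::-1])
    return ims
E
python3 - <<'E'
from h import *
snap()
Z=dict(tray=0,tray_seat=.021,slot1=.004,slot2=.004,slot3=.004,slot4=.004,brush_slot=.004,spatula_slot=.004,keeper_mid=.036,keeper_grip=.039,bracket1_mid=.007,brush_mid=.007,brush_tip=.007,spatula_mid=.007,spatula_tip=.007,mat_mid=.003,screw_pot=0,tape_roll=0,meter=0,relay=0,attenuator=0)
for n,z in Z.items():
    for c in M:
        r=manip.landmark_of(c,n)
        print(n,c,[(np.round(d["at"],1).tolist(),round(d["confidence"],2),np.round(ray(c,d["at"],z)*1000,0).tolist()) for d in r[:5]])
E
```

```text
tray top [([332.5, 197.9], 0.88, [516.0, -12.0])]
tray side [([325.3, 200.1], 0.76, [513.0, -18.0])]
tray_seat top [([331.8, 211.8], 0.73, [466.0, -9.0])]
tray_seat side [([342.4, 198.9], 0.66, [463.0, -17.0])]
slot1 top [([356.5, 207.4], 0.85, [484.0, -92.0]), ([311.3, 212.5], 0.78, [466.0, 60.0]), ([336.9, 214.6], 0.75, [459.0, -26.0]), ([324.7, 216.6], 0.68, [452.0, 15.0])]
slot1 side [([347.8, 190.2], 0.94, [456.0, -69.0]), ([336.1, 225.6], 0.84, [462.0, 67.0]), ([340.3, 200.0], 0.63, [470.0, -26.0]), ([338.4, 209.8], 0.56, [468.0, 11.0])]
slot2 top [([356.5, 207.4], 0.85, [484.0, -92.0]), ([311.3, 212.5], 0.78, [466.0, 60.0]), ([336.9, 214.6], 0.75, [459.0, -26.0]), ([324.7, 216.6], 0.68, [452.0, 15.0])]
slot2 side [([347.8, 190.2], 0.94, [456.0, -69.0]), ([336.1, 225.6], 0.84, [462.0, 67.0]), ([340.3, 200.0], 0.63, [470.0, -26.0]), ([338.4, 209.8], 0.56, [468.0, 11.0])]
slot3 top [([356.5, 207.4], 0.85, [484.0, -92.0]), ([311.3, 212.5], 0.78, [466.0, 60.0]), ([336.9, 214.6], 0.75, [459.0, -26.0]), ([324.7, 216.6], 0.68, [452.0, 15.0])]
slot3 side [([347.8, 190.2], 0.94, [456.0,
[... 2117 characters left out ...]
.0, 454.0])]
screw_pot side [([208.2, 346.7], 0.92, [665.0, 460.0]), ([345.9, 191.4], 0.71, [462.0, -66.0]), ([272.5, 141.6], 0.65, [743.0, -224.0])]
tape_roll top [([392.6, 139.8], 0.72, [719.0, -219.0]), ([332.7, 210.3], 0.61, [474.0, -12.0])]
tape_roll side [([273.5, 140.4], 0.8, [742.0, -230.0])]
meter top [([248.0, 133.4], 0.98, [742.0, 281.0])]
meter side [([211.3, 270.9], 0.87, [738.0, 281.0])]
relay top [([204.3, 251.4], 0.75, [335.0, 416.0])]
relay side [([357.5, 358.5], 0.67, [339.0, 403.0]), ([320.4, 204.7], 0.63, [523.0, 2.0])]
attenuator top [([436.5, 145.4], 0.62, [699.0, -369.0]), ([338.3, 212.2], 0.61, [468.0, -31.0])]
attenuator side [([298.7, 121.9], 0.76, [687.0, -344.0])]
```

```bash
python3 - <<'E'
import cv2,numpy as np
a=cv2.imread("pics/top0.png");b=cv2.imread("pics/side0.png")
def C(im,x,y,w,h,s): return cv2.resize(im[y:y+h,x:x+w],None,fx=s,fy=s,interpolation=cv2.INTER_NEAREST)
cv2.imwrite("pics/c1.png",C(a,280,160,110,80,7))
cv2.imwrite("pics/c2.png",C(b,275,155,100,100,6))
o=np.vstack([np.hstack([C(a,190,140,80,80,4),C(a,190,200,80,80,4)]),np.hstack([C(a,290,120,80,60,4),C(a,400,165,80,60,4)])])
cv2.imwrite("pics/c3.png",o)
E
```

```text
(no output)
```

View pics/c1.png

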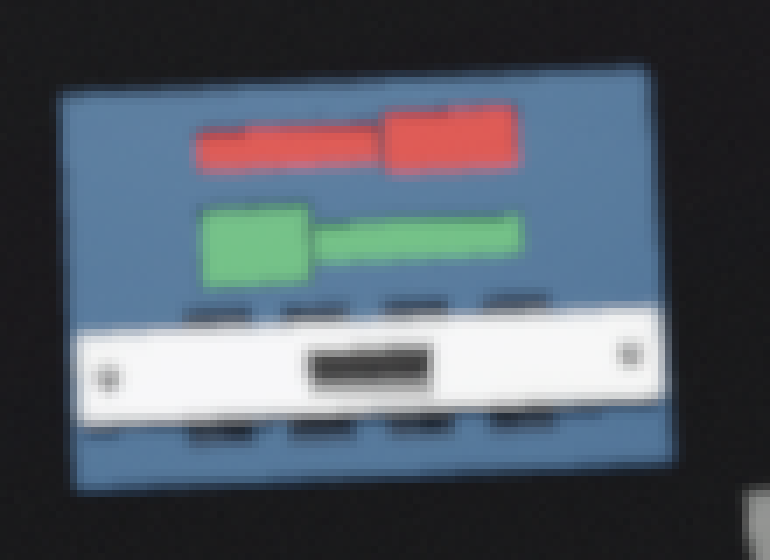

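View pics/c2.png

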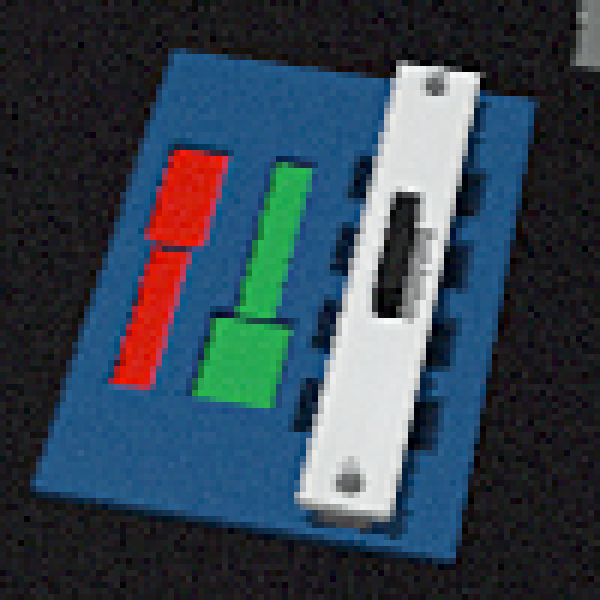

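View pics/c3.png

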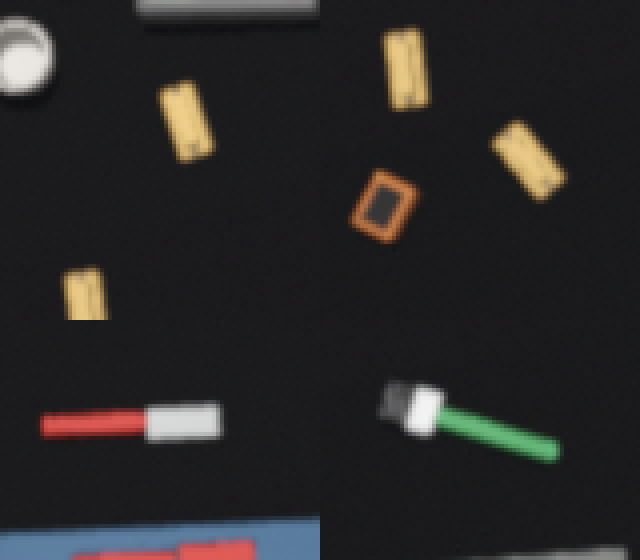

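```bash
cat >> h.py <<'E'
from scipy.optimize import minimize
def box(x0,x1,y0,y1,z0,z1): return np.array([[x,y,z] for x in(x0,x1) for y in(y0,y1) for z in(z0,z1)])/1000.
MODEL=dict(bracket=[box(-30,30,-13,13,0,5),box(-22,22,-6,6,0,14)],
 spatula=[box(-75,15,-7,7,0,14)], brush=[box(-75,30,-7,7,0,14)],
 tray=[box(-95,95,-142,142,0,9)],
 brush_slot=[box(-10,10,-78,24,0,0),box(-20,20,24,78,0,0)],
 spatula_slot=[box(-10,10,-12,78,0,0),box(-15,15,-78,-12,0,0)],
 keeper=[box(-20,20,-137,137,0,6)], mat=[box(-42.5,42.5,-150,150,-3,0)],
 tool=None)
def colour(im,kind):
    f=im.astype(float); r,g,b=f[...,0],f[...,1],f[...,2]
    v={'red':r-np.maximum(g,b),'green':g-np.maximum(r,b),'yellow':np.minimum(r,g)-b,'bright':f.max(2)-45,'white':f.min(2)-110}[kind]
    return v
def alpha(im,kind,region,fg=None):
    v=np.clip(colour(im,kind),0,None)*region
    p=np.percentile(v[v>0.5*v.max()],40) if fg is None else fg
    return np.clip((v-0.06*p)/(0.9*p),0,1)
S=8
def render(c,parts,pose,z,win):
    x0,y0,x1,y1=win; img=np.zeros(((y1-y0)*S,(x1-x0)*S),np.uint8)
    cs,sn=np.cos(pose[2]),np.sin(pose[2])
    for P in parts:
        X=np.c_[P[:,0]*cs-P[:,1]*sn+pose[0],P[:,0]*sn+P[:,1]*cs+pose[1],P[:,2]+z]
        u=(proj(c,X)-[x0,y0]+0.5)*S-0.5
        h=cv2.convexHull(u.astype(np.float32))[:,0]
        cv2.fillConvexPoly(img,np.round(h*16).astype(np.int32),255,cv2.LINE_AA,4)
    return cv2.resize(img,None,fx=1/S,fy=1/S,interpolation=cv2.INTER_AREA)/255.
def fit(ims,name,kind,pose,z=0,cams=("top","side"),pad=6,fill=False):
    parts=MODEL[name]; D={}
    for c in cams:
        cs,sn=np.cos(pose[2]),np.sin(pose[2]); P=np.vstack(parts)
        X=np.c_[P[:,0]*cs-P[:,1]*sn+pose[0],P[:,0]*sn+P[:,1]*cs+pose[1],P[:,2]+z]
        u=proj(c,X); win=np.r_[np.floor(u.min(0))-pad,np.ceil(u.max(0))+pad].astype(int)
        win=np.clip(win,0,[639,399,639,399])
        sub=ims[c][win[1]:win[3],win[0]:win[2]]
        a=alpha(sub,kind,1.)
        if fill:
            m=(a>0.5).astype(np.uint8); cn,_=cv2.findContours(m,cv2.RETR_EXTERNAL,cv2.CHAIN_APPROX_NONE)
            k=max(cn,key=cv2.contourArea); q=np.zeros_like(m); cv2.drawContours(q,[k],-1,1,-1); q=cv2.erode(q,np.ones((3,3))); a=np.maximum(a,q)
        D[c]=(win,a)
    def cost(p,cc):
        q=[p[0]/1000,p[1]/1000,p[2]/100]
        return sum(((render(c,parts,q,z,D[c][0])-D[c][1])**2).sum() for c in cc)
    out={}
    for cc in [(c,) for c in cams]+([tuple(cams)] if len(cams)>1 else []):
        p=np.array([pose[0]*1000,pose[1]*1000,pose[2]*100])
        for st in(8,2):
            r=minimize(cost,p,args=(cc,),method="Nelder-Mead",options=dict(initial_simplex=np.vstack([p,p+[st,0,0],p+[0,st,0],p+[0,0,st]]),xatol=.05,fatol=1e-3)); p=r.x
        out["+".join(cc)]=[round(p[0],1),round(p[1],1),round(p[2]/100*180/np.pi,2),round(r.fun,2)]
    return out
E
cat > meas.py <<'E'
from h import *
import sys
def show(n,o):
    for k,v in o.items(): print(n,k,v)
E
time python3 - <<'E'
from meas import *
ims=snap()
d=np.pi/180
show('tray',fit(ims,'tray','bright',[.514,-.014,3*d],fill=True))
show('brslot',fit(ims,'brush_slot','green',[.525,-.014,3*d],.004))
show('spslot',fit(ims,'spatula_slot','red',[.575,-.014,3*d],.004))
show('mat',fit(ims,'mat','bright',[.38,-.350,5*d],.003))
show('keeper',fit(ims,'keeper','white',[.47,-.012,3*d],.021,fill=True))
show('b_a',fit(ims,'bracket','yellow',[.461,.395,95*d]))
show('b_b',fit(ims,'bracket','yellow',[.39,.30,50*d]))
show('b_c',fit(ims,'bracket','yellow',[.61,.315,105*d]))
show('brush',fit(ims,'brush','green',[.539,-.366,110*d]))
show('spat',fit(ims,'spatula','red',[.69,.025,-90*d]))
E
```

```text
tray top [np.float64(511.3), np.float64(-8.1), np.float64(2.78), np.float64(16.32)]
tray side [np.float64(512.5), np.float64(-12.0), np.float64(2.97), np.float64(714.89)]
tray top+side [np.float64(511.9), np.float64(-9.5), np.float64(2.89), np.float64(757.66)]
brslot top [np.float64(529.0), np.float64(-6.9), np.float64(2.9), np.float64(31.07)]
brslot side [np.float64(530.2), np.float64(-8.1), np.float64(2.59), np.float64(37.59)]
brslot top+side [np.float64(529.8), np.float64(-7.6), np.float64(2.79), np.float64(72.48)]
spslot top [np.float64(576.9), np.float64(-5.8), np.float64(2.71), np.float64(20.8)]
spslot side [np.float64(578.2), np.float64(-6.0), np.float64(2.71), np.float64(27.68)]
spslot top+side [np.float64(577.6), np.float64(-5.7), np.float64(2.87), np.float64(53.16)]
mat top [np.float64(380.1), np.float64(-343.7), np.float64(5.51), np.float64(12.46)]
mat side [np.float64(380.7), np.float64(-343.5), np.float64(5.54), np.float64(12.95)]
mat top+side [np.float64(380.4), np.float64(-343.6), np.float64(5.53), np.float64(27.33)]
keeper top [np.float64(466.4), np.float64(-10.6), np
[... 870 characters left out ...]
 np.float64(19.01), np.float64(14.89)]
b_c top+side [np.float64(612.4), np.float64(319.3), np.float64(18.87), np.float64(34.03)]
brush top [np.float64(539.1), np.float64(-365.4), np.float64(71.95), np.float64(9.44)]
brush side [np.float64(535.7), np.float64(-376.8), np.float64(70.81), np.float64(6.94)]
brush top+side [np.float64(538.9), np.float64(-366.1), np.float64(71.71), np.float64(24.49)]
spat top [np.float64(697.5), np.float64(25.1), np.float64(-88.76), np.float64(7.03)]
spat side [np.float64(700.0), np.float64(25.5), np.float64(-86.48), np.float64(13.14)]
spat top+side [np.float64(699.5), np.float64(25.5), np.float64(-86.58), np.float64(23.12)]
real	0m6.795s
user	0m4.578s
sys	0m0.175s
```

```bash
cat >> h.py <<'E'
def tool():
    o=manip.get_obs(); R=Rn.from_quat(o["orientation"]).as_matrix(); return o,R
def status():
    o,R=tool(); print("t",round(o["clock"],2),"tcp",np.round(o["tool_pos"]*1000,1),"x",np.round(R[:,0],3),"jaw yaw",round(np.degrees(np.arctan2(R[1,1],R[0,1])),2),"q7",np.round(o["joint_pos"][6],2),"gap",round(o["finger_gap"]*1000,1),"F",np.round(o["wrist_force"],1),"T",np.round(o["ft_torque"],2))
def plan(x,y,z,yaw):
    """mm, deg jaw yaw (mod 180). prints spin then shift in tool axes AFTER the spin"""
    o,R=tool(); p=o["tool_pos"]*1000
    cur=np.degrees(np.arctan2(R[1,1],R[0,1])); d=(yaw-cur+90)%180-90
    # tilt correction ignored; sign: tool x points down so +spin = -yaw
    R2=R@Rn.from_rotvec([np.radians(-d),0,0]).as_matrix()
    s=R2.T@(np.array([x,y,z])-p)
    print("plan: spin %.1f (tool x), then shift x %.1f y %.1f z %.1f ; dist %.0f ; tool z axis %s"%(-d,*s,np.linalg.norm(s[1:]),np.round(R2[:,2],2)))
E
python3 - <<'E'
from meas import *
ims=snap(); d=np.pi/180
show('b_a',fit(ims,'bracket','yellow',[.461,.390,5*d]))
status(); plan(466.7,-10.2,231,2.72)
E
```

```text
b_a top [np.float64(450.5), np.float64(397.5), np.float64(9.64), np.float64(15.1)]
b_a side [np.float64(451.6), np.float64(399.6), np.float64(8.97), np.float64(19.2)]
b_a top+side [np.float64(451.5), np.float64(399.3), np.float64(9.13), np.float64(39.2)]
t 2.5 tcp [ 208.  -509.2  231.3] x [ 0. -0. -1.] jaw yaw -67.77 q7 -0.03 gap 85.3 F [-0.3 -0.7 -0.5] T [-0.01  0.02  0.02]
plan: spin -70.5 (tool x), then shift x 0.3 y 282.1 z -486.1 ; dist 562 ; tool z axis [ 0.05 -1.    0.  ]
```

```bash
python3 -m pendant '[0,0,0,-10.1,0,0,0,-10.1,0,0,0,-10.1,0,0,0,-10.1,0,0,0,-10.1,0,0,0,-10,0,0,0,-10,0,23.5,-40.5,0,0,23.5,-40.5,0,0,23.5,-40.5,0,0,23.5,-40.5,0,0,23.5,-40.5,0,0,23.5,-40.5,0,0,23.5,-40.5,0,0,23.5,-40.5,0,0,23.5,-40.5,0,0,23.5,-40.5,0,0,23.5,-40.5,0,0,23.5,-40.5,0]' 60; python3 - <<'E'
from meas import *
status(); plan(466.7,-10.2,29,2.72)
E
```

```text
clock: 4.88
tool_pos: [0.4673, -0.0092, 0.2316]
orientation: [0.488, 0.511, -0.488, 0.512]
wrist_force: [1.1, -0.5, -0.8]
finger_gap: 0.06
t 4.88 tcp [467.3  -9.2 231.6] x [ 0.001 -0.001 -1.   ] jaw yaw 2.69 q7 -0.09 gap 60.0 F [ 1.1 -0.5 -0.8] T [-0.04 -0.04 -0.  ]
plan: spin -0.0 (tool x), then shift x 202.6 y -0.8 z 0.9 ; dist 1 ; tool z axis [ 0.05 -1.    0.  ]
```

```bash
python3 -m pendant '[35,-0.8,0.9,0,35,0,0,0,35,0,0,0,35,0,0,0,30,0,0,0,20,0,0,0,10,0,0,0,0,0,0,0]' 40; python3 - <<'E'
from meas import *
status(); plan(466.7,-10.2,30,2.72)
E
python3 -m pendant '[1,0,0,0,0,0,0,0,0,0,0,0,0,0,0,0,0,0,0,0,0,0,0,0]' 0;  python3 - <<'E'
from meas import *
status(); snap('k1')
E
```

```text
clock: 5.88
tool_pos: [0.4657, -0.0113, 0.0311]
orientation: [0.488, 0.512, -0.488, 0.512]
wrist_force: [0.3, -0.1, -0.0]
finger_gap: 0.0404
t 5.88 tcp [465.7 -11.3  31.1] x [-0.001  0.    -1.   ] jaw yaw 2.72 q7 -0.26 gap 40.4 F [ 0.3 -0.1 -0. ] T [-0.02 -0.06  0.03]
plan: spin -0.0 (tool x), then shift x 1.1 y 1.1 z -1.1 ; dist 2 ; tool z axis [ 0.05 -1.   -0.  ]
clock: 6.62
tool_pos: [0.467, -0.0112, 0.0313]
orientation: [0.488, 0.511, -0.488, 0.512]
wrist_force: [-0.2, -0.4, 6.5]
finger_gap: 0.0127
t 6.62 tcp [467.  -11.2  31.3] x [ 0.002 -0.    -1.   ] jaw yaw 2.72 q7 -0.26 gap 12.7 F [-0.2 -0.4  6.5] T [-0.06  0.12 -0.05]
```

```bash
python3 -m pendant '[0,0,0,0]' ; python3 -m pendant '[0,0,0,0]'; python3 -m pendant '[-3,0,0,0,-5,0,0,0,-5,0,0,0,-8,0,0,0,-8,0,0,0,-8,0,0,0,-8,0,0,0,0,0,0,0]'; python3 - <<'E'
from meas import *
status(); snap('k2')
E
```

```text
clock: 6.85
tool_pos: [0.467, -0.0113, 0.0313]
orientation: [0.488, 0.511, -0.488, 0.512]
wrist_force: [0.2, 0.3, 6.0]
finger_gap: 0.0128
clock: 6.98
tool_pos: [0.467, -0.0113, 0.0313]
orientation: [0.488, 0.511, -0.488, 0.512]
wrist_force: [0.7, -0.4, 6.2]
finger_gap: 0.0122
clock: 7.98
tool_pos: [0.4664, -0.0112, 0.0761]
orientation: [0.488, 0.511, -0.488, 0.512]
wrist_force: [-0.6, -0.3, -1.5]
finger_gap: 0.0124
t 7.97 tcp [466.4 -11.2  76.1] x [ 0.002 -0.    -1.   ] jaw yaw 2.72 q7 -0.21 gap 12.4 F [-0.6 -0.3 -1.5] T [-0.03 -0.    0.06]
```

View k2.

```bash
python3 - <<'E'
import cv2,numpy as np
a=cv2.imread("pics/k2_top.png");b=cv2.imread("pics/k2_side.png")
def C(im,x,y,w,h,s): return cv2.resize(im[y:y+h,x:x+w],None,fx=s,fy=s,interpolation=cv2.INTER_NEAREST)
cv2.imwrite("pics/c4.png",np.hstack([C(a,280,160,100,100,4),C(b,275,145,100,100,4)]))
E
python3 - <<'E'
from meas import *
plan(380.4-3,-343.6,76,5.5)
E
```

```text
plan: spin -2.8 (tool x), then shift x -0.6 y -119.7 z 322.2 ; dist 344 ; tool z axis [ 0.1 -1.   0. ]
```

View pics/c4.png

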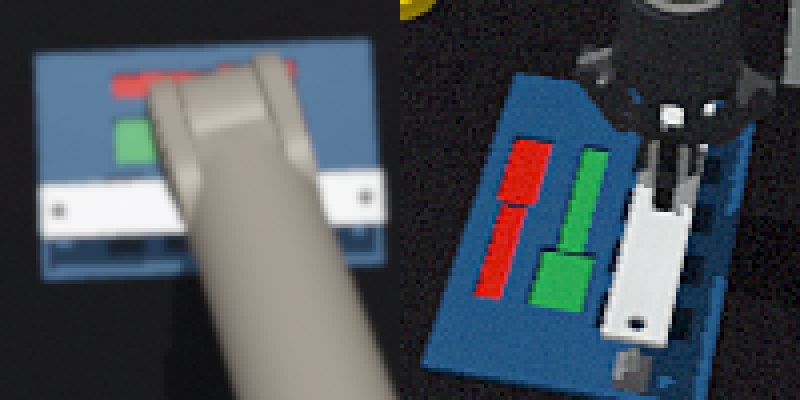

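```bash
python3 -m pendant '[0,0,0,-2.8,0,-8,20,0,0,-14,40,0,0,-14,40,0,0,-14,40,0,0,-14,40,0,0,-14,40,0,0,-14,40,0,0,-14,32,0,0,-10,20,0,0,-4,10,0,0,0,0,0,0,0,0,0]'; python3 - <<'E'
from meas import *
status(); plan(380,-344.5,13.3,5.5)
E
```

```text
clock: 9.7
tool_pos: [0.3782, -0.3416, 0.0752]
orientation: [0.475, 0.524, -0.474, 0.524]
wrist_force: [0.1, 0.5, -2.4]
finger_gap: 0.0124
t 9.7 tcp [ 378.2 -341.6   75.2] x [ 0.     0.001 -1.   ] jaw yaw 5.65 q7 0.59 gap 12.4 F [ 0.1  0.5 -2.4] T [ 0.05 -0.04 -0.02]
plan: spin 0.2 (tool x), then shift x 61.9 y 1.5 z 3.1 ; dist 3 ; tool z axis [ 0.1 -1.  -0. ]
```

```bash
python3 -m pendant '[15,1.5,2.5,0,20,0,0,0,12,0,0,0,8,0,0,0,4,0,0,0,1.5,0,0,0,0,0,0,0,0,0,0,0]'; python3 - <<'E'
from meas import *
status(); snap('k3')
E
```

```text
clock: 10.7
tool_pos: [0.3794, -0.346, 0.0152]
orientation: [0.475, 0.523, -0.475, 0.524]
wrist_force: [-0.6, -0.8, -2.2]
finger_gap: 0.0127
t 10.7 tcp [ 379.4 -346.    15.2] x [ 0.001 -0.001 -1.   ] jaw yaw 5.52 q7 0.54 gap 12.7 F [-0.6 -0.8 -2.2] T [ 0.07  0.04 -0.01]
```

```bash
python3 -m pendant '[1,0,0,0,1,0,0,0,0,0,0,0,0,0,0,0]'; python3 -m pendant '[0.5,0,0,0,0,0,0,0,0,0,0,0]'
```

```text
clock: 11.3
tool_pos: [0.3792, -0.3458, 0.0133]
orientation: [0.475, 0.523, -0.475, 0.524]
wrist_force: [-2.1, 1.0, 5.4]
finger_gap: 0.0126
clock: 11.68
tool_pos: [0.3793, -0.3457, 0.0133]
orientation: [0.475, 0.523, -0.476, 0.524]
wrist_force: [-2.7, 3.3, 8.8]
finger_gap: 0.0124
```

```bash
python3 -m pendant '[0,0,0,0,0,0,0,0,0,0,0,0]' 40; python3 -m pendant '[-10,0,0,0,-30,0,0,0,-40,0,0,0,-40,0,0,0,-30,0,0,0,0,0,0,0]';  python3 - <<'E'
from meas import *
status(); ims=snap('k4'); d=np.pi/180
show('keeper',fit(ims,'keeper','white',[.379,-.345,5.5*d],.003,cams=("side",),fill=True))
plan(375.1,293.5,163,40.4+90)
E
```

```text
clock: 12.05
tool_pos: [0.3792, -0.3457, 0.0121]
orientation: [0.475, 0.523, -0.475, 0.523]
wrist_force: [-0.6, 0.2, 0.2]
finger_gap: 0.0399
clock: 12.8
tool_pos: [0.3811, -0.3469, 0.1657]
orientation: [0.475, 0.521, -0.475, 0.526]
wrist_force: [0.0, 0.5, 0.3]
finger_gap: 0.0399
t 12.8 tcp [ 381.1 -346.9  165.7] x [ 0.005 -0.005 -1.   ] jaw yaw 5.53 q7 0.64 gap 39.9 F [0.  0.5 0.3] T [-0.05 -0.04 -0.04]
keeper side [np.float64(378.9), np.float64(-346.5), np.float64(5.57), np.float64(11.68)]
plan: spin 55.1 (tool x), then shift x -0.9 y -489.1 z -411.3 ; dist 639 ; tool z axis [-0.76 -0.65  0.  ]
```

View pics/k4_side.png

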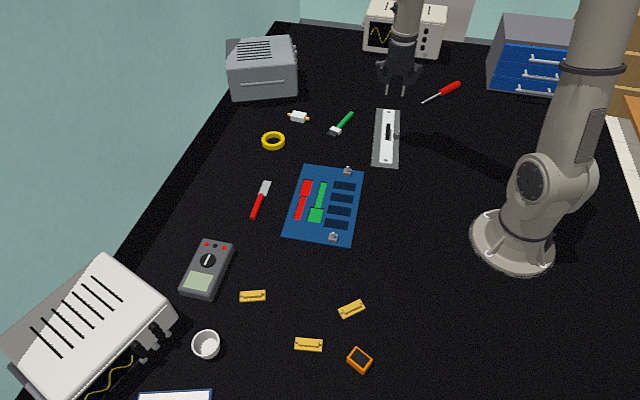

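View pics/k4_top.png

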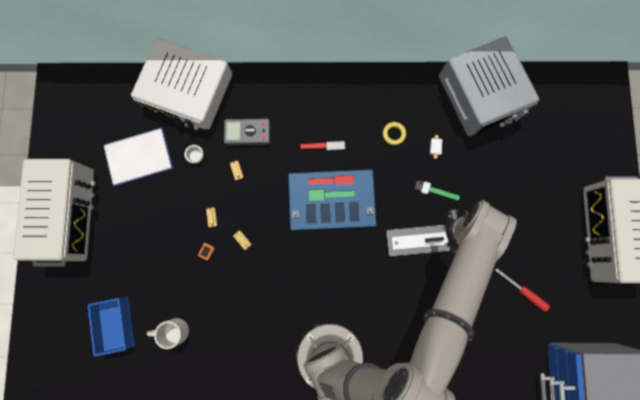

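```bash
python3 -m pendant '[0,16,-42,0,0,16,-42,0,0,16,-42,0,0,16,-42,0,0,16,-42,0,0,16,-42,0,0,16,-42,0,0,16,-42,0,0,-10,-43,0,0,-10,-43,0,0,-10,-43,0,0,-10,-43,0,0,-10,-43,0,0,-10,-43,0,0,-10,-43,0,0,0,0,9.2,0,0,0,9.2,0,0,0,9.2,0,0,0,9.2,0,0,0,9.2]' 30; python3 - <<'E'
from meas import *
status(); plan(375.1,293.5,60,40.4+90)
d=np.pi/180
MODEL['slots']=[box(-33,33,y-16,y+16,0,0) for y in(-72,-24,24,72)]
import cv2
im={c:cv2.imread(f"pics/k4_{c}.png")[:,:,::-1] for c in M}
# dark = inverse
def inv(i): 
    f=i.astype(int); return np.repeat(np.clip(150-f.max(2,keepdims=True),0,255),3,2).astype(np.uint8)
for z in(.004,.0065,.009):
  for x in [.467]:
    show('slots%g'%z,fit({c:inv(im[c]) for c in im},'slots','bright',[x,-.0104,2.8*d],z,pad=1))
E
```

```text
clock: 15.4
tool_pos: [0.3745, 0.2931, 0.1607]
orientation: [-0.642, -0.294, 0.644, -0.295]
wrist_force: [0.5, -0.4, 0.1]
finger_gap: 0.03
t 15.4 tcp [374.5 293.1 160.7] x [-0.003 -0.002 -1.   ] jaw yaw -40.77 q7 -1.6 gap 30.0 F [ 0.5 -0.4  0.1] T [-0.   -0.01  0.05]
plan: spin 8.8 (tool x), then shift x 100.7 y 0.1 z -1.1 ; dist 1 ; tool z axis [-0.76 -0.65  0.  ]
slots0.004 top [np.float64(467.9), np.float64(-11.2), np.float64(0.41), np.float64(208.24)]
slots0.004 side [np.float64(467.8), np.float64(-12.2), np.float64(2.62), np.float64(84.16)]
slots0.004 top+side [np.float64(467.7), np.float64(-12.1), np.float64(2.68), np.float64(295.81)]
slots0.0065 top [np.float64(465.9), np.float64(-9.5), np.float64(4.18), np.float64(212.4)]
slots0.0065 side [np.float64(467.4), np.float64(-10.0), np.float64(2.85), np.float64(78.66)]
slots0.0065 top+side [np.float64(467.4), np.float64(-10.3), np.float64(2.7), np.float64(291.68)]
slots0.009 top [np.float64(467.2), np.float64(-10.8), np.float64(2.58), np.float64(214.59)]
slots0.009 side [np.float64(466.9), np.float64(-8.0), np.float64(2.7), np.float64(81.96)]
slots0.009 top+side [np.float64(467.1), np.float64(-8.2), np.float64(2.67), np.float64(297.44)]
```

```bash
python3 -m pendant '[30,0,-1,8.8,40,0,0,0,30,0,0,0,0,0,0,0]' 30; python3 - <<'E'
from meas import *
status(); ims=snap('b1'); d=np.pi/180
show('b_b',fit(ims,'bracket','yellow',[.3751,.2935,40*d],cams=("side",)))
import cv2
a=cv2.imread("pics/b1_top.png");b=cv2.imread("pics/b1_side.png")
def C(im,x,y,w,h,s): return cv2.resize(im[y:y+h,x:x+w],None,fx=s,fy=s,interpolation=cv2.INTER_NEAREST)
cv2.imwrite("pics/c5.png",np.hstack([C(a,190,190,100,100,4),C(b,290,235,100,100,4)]))
plan(375.1,293.5,7,40.4+90)
E
```

```text
clock: 15.9
tool_pos: [0.3733, 0.2923, 0.0591]
orientation: [-0.66, -0.246, 0.666, -0.247]
wrist_force: [0.2, -0.1, 0.1]
finger_gap: 0.0302
t 15.9 tcp [373.3 292.3  59.1] x [-0.007 -0.005 -1.   ] jaw yaw -49.24 q7 -1.84 gap 30.2 F [ 0.2 -0.1  0.1] T [ 0.01 -0.03 -0.  ]
b_b side [np.float64(376.3), np.float64(295.2), np.float64(38.67), np.float64(74.02)]
plan: spin 0.3 (tool x), then shift x 55.2 y 0.5 z 1.4 ; dist 1 ; tool z axis [-0.76 -0.65  0.  ]
```

View pics/c5.png

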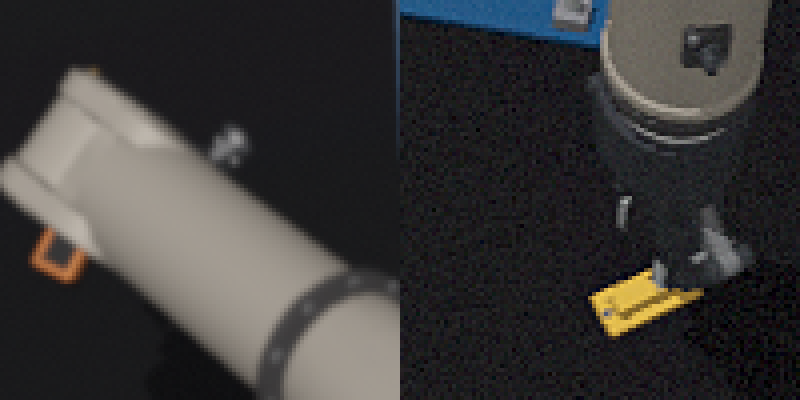

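```bash
python3 -m pendant '[20,0.5,1.5,0,15,0,0,0,10,0,0,0,5,0,0,0,2,0,0,0,0,0,0,0]' 30; python3 -m pendant '[0,0,0,0,0,0,0,0,0,0,0,0,0,0,0,0,0,0,0,0]' 0;  python3 - <<'E'
from meas import *
status()
E
```

```text
clock: 16.75
tool_pos: [0.3755, 0.2936, 0.0105]
orientation: [0.663, 0.246, -0.663, 0.246]
wrist_force: [-0.2, -0.3, 0.0]
finger_gap: 0.0299
clock: 17.38
tool_pos: [0.3757, 0.2937, 0.0108]
orientation: [0.663, 0.246, -0.663, 0.246]
wrist_force: [-1.2, -0.7, 5.1]
finger_gap: 0.0094
t 17.38 tcp [375.7 293.7  10.8] x [ 0.001  0.    -1.   ] jaw yaw -49.28 q7 -1.89 gap 9.4 F [-1.2 -0.7  5.1] T [-0.18  0.17 -0.02]
```

```bash
python3 -m pendant '[0,0,0,0,0,0,0,0,2,0,0,0,1.5,0,0,0,0,0,0,0]' 24; python3 -m pendant '[0,0,0,0,0,0,0,0,0,0,0,0,0,0,0,0,0,0,0,0]' 0;  python3 - <<'E'
from meas import *
status()
E
```

```text
clock: 18.0
tool_pos: [0.3752, 0.2932, 0.0065]
orientation: [-0.663, -0.246, 0.663, -0.246]
wrist_force: [0.1, -0.2, 0.7]
finger_gap: 0.0238
clock: 18.62
tool_pos: [0.3753, 0.2934, 0.0069]
orientation: [0.663, 0.246, -0.663, 0.246]
wrist_force: [-0.6, 0.3, 3.5]
finger_gap: 0.0098
t 18.62 tcp [375.3 293.4   6.9] x [ 0. -0. -1.] jaw yaw -49.27 q7 -1.9 gap 9.8 F [-0.6  0.3  3.5] T [-0.08  0.22 -0.04]
```

```bash
python3 -m pendant '[-5,0,0,0,-15,0,0,0,-30,0,0,0,-30,0,0,0,0,0,0,0]';  python3 - <<'E'
from meas import *
status(); plan(463.6,61.6,60,92.72)
o,R=tool(); print(np.round(R.T@(np.array([463.6,61.6,60])-o['tool_pos']*1000),1))
E
```

```text
clock: 19.25
tool_pos: [0.3773, 0.2952, 0.0898]
orientation: [0.665, 0.247, -0.661, 0.245]
wrist_force: [0.5, 0.6, -0.0]
finger_gap: 0.01
t 19.25 tcp [377.3 295.2  89.8] x [ 0.006  0.004 -1.   ] jaw yaw -49.28 q7 -1.81 gap 10.0 F [ 0.5  0.6 -0. ] T [ 0.   -0.03 -0.05]
plan: spin 38.0 (tool x), then shift x 29.4 y 237.5 z -74.9 ; dist 249 ; tool z axis [-1.   -0.05 -0.01]
[ 29.4 233.3  87.1]
```

```bash
python3 -m pendant '[0,0,0,9.5,0,0,0,9.5,0,0,0,9.5,0,0,0,9.5,0,20,-6,0,0,40,-12,0,0,40,-12,0,0,40,-13,0,0,40,-12,0,0,35,-12,0,10,22,-8,0,0,0,0,0,0,0,0,0,0,0,0,0]';  python3 - <<'E'
from meas import *
status(); plan(463.6,61.6,10.9,92.72)
snap('b2')
import cv2
a=cv2.imread("pics/b2_top.png");b=cv2.imread("pics/b2_side.png")
def C(im,x,y,w,h,s): return cv2.resize(im[y:y+h,x:x+w],None,fx=s,fy=s,interpolation=cv2.INTER_NEAREST)
cv2.imwrite("pics/c6.png",np.hstack([C(a,260,150,100,100,4),C(b,270,155,100,100,4)]))
E
```

```text
clock: 21.0
tool_pos: [0.4611, 0.0618, 0.0769]
orientation: [0.707, 0.018, -0.707, 0.018]
wrist_force: [0.0, -0.1, -0.2]
finger_gap: 0.0096
t 21.0 tcp [461.1  61.8  76.9] x [ 0.     0.001 -1.   ] jaw yaw -87.12 q7 -1.84 gap 9.6 F [ 0.  -0.1 -0.2] T [-0.01 -0.04  0.01]
plan: spin 0.2 (tool x), then shift x 66.0 y 0.4 z -2.4 ; dist 2 ; tool z axis [-1.   -0.05 -0.  ]
```

View pics/c6.png

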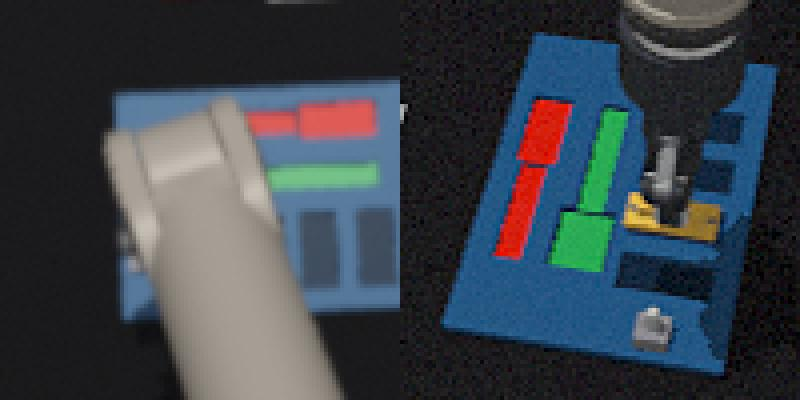

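```bash
python3 -m pendant '[20,0.4,-2.4,0.2,20,0,0,0,12,0,0,0,6,0,0,0,3,0,0,0,0,0,0,0,0,0,0,0]';  python3 - <<'E'
from meas import *
status(); plan(463.6,61.6,10.9,92.72)
snap('b3')
import cv2
a=cv2.imread("pics/b3_top.png");b=cv2.imread("pics/b3_side.png")
def C(im,x,y,w,h,s): return cv2.resize(im[y:y+h,x:x+w],None,fx=s,fy=s,interpolation=cv2.INTER_NEAREST)
cv2.imwrite("pics/c6.png",C(b,310,175,70,70,8))
E
```

```text
clock: 21.98
tool_pos: [0.4644, 0.06, 0.0163]
orientation: [0.707, 0.016, -0.707, 0.016]
wrist_force: [-0.1, -0.2, -0.6]
finger_gap: 0.0099
t 21.98 tcp [464.4  60.   16.3] x [ 0.001 -0.    -1.   ] jaw yaw -87.48 q7 -1.89 gap 9.9 F [-0.1 -0.2 -0.6] T [0.03 0.01 0.04]
plan: spin -0.2 (tool x), then shift x 5.4 y -1.7 z 0.8 ; dist 2 ; tool z axis [-1.   -0.05 -0.  ]
```

View pics/c6.png

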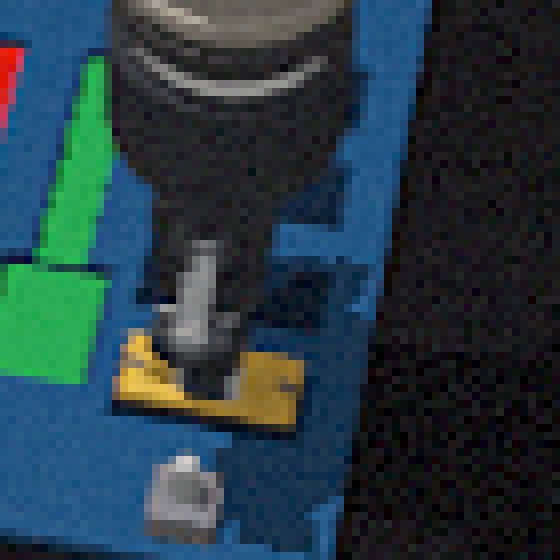

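```bash
python3 -m pendant '[1,-1.6,0.8,0,1.5,0,0,0,1.5,0,0,0,1,0,0,0,0,0,0,0,0,0,0,0]'; python3 -m pendant '[0,0,0,0,0,0,0,0]' ;  python3 - <<'E'
from meas import *
status(); plan(463.6,61.6,10.9,92.72)
E
```

```text
clock: 22.82
tool_pos: [0.463, 0.0615, 0.0109]
orientation: [-0.707, -0.016, 0.707, -0.016]
wrist_force: [-2.0, -0.3, 2.5]
finger_gap: 0.0096
clock: 23.08
tool_pos: [0.463, 0.0615, 0.0109]
orientation: [-0.707, -0.016, 0.707, -0.016]
wrist_force: [-1.6, -0.2, 2.9]
finger_gap: 0.0098
t 23.07 tcp [463.   61.5  10.9] x [-0. -0. -1.] jaw yaw -87.47 q7 -1.9 gap 9.8 F [-1.6 -0.2  2.9] T [-0.08  0.44 -0.01]
plan: spin -0.2 (tool x), then shift x 0.0 y -0.1 z -0.6 ; dist 1 ; tool z axis [-1.   -0.05  0.  ]
```

```bash
python3 -m pendant '[0,0,0,0,0,0,0,0,-5,0,0,0,-20,0,0,0,-35,0,0,0,-30,0,0,0,0,0,0,0]' 26;  python3 - <<'E'
from meas import *
status(); plan(451.5,399.3,100,99.1)
EOF=0
ims=snap('b4'); d=np.pi/180
show('b',fit(ims,'bracket','yellow',[.4636,.0616,2.7*d],.004,cams=("side",)))
show('b_a',fit(ims,'bracket','yellow',[.4515,.3993,9*d]))
E
```

```text
clock: 23.95
tool_pos: [0.4655, 0.062, 0.1034]
orientation: [0.709, 0.016, -0.705, 0.015]
wrist_force: [0.4, -0.4, 0.1]
finger_gap: 0.0257
t 23.95 tcp [465.5  62.  103.4] x [ 0.007  0.001 -1.   ] jaw yaw -87.48 q7 -1.83 gap 25.7 F [ 0.4 -0.4  0.1] T [-0.01  0.06 -0.01]
plan: spin -6.6 (tool x), then shift x 3.5 y -335.3 z -39.5 ; dist 338 ; tool z axis [-0.99 -0.16 -0.01]
b side [np.float64(463.3), np.float64(61.7), np.float64(2.52), np.float64(14.96)]
b_a top [np.float64(450.6), np.float64(397.6), np.float64(9.82), np.float64(14.58)]
b_a side [np.float64(451.6), np.float64(399.6), np.float64(8.95), np.float64(18.95)]
b_a top+side [np.float64(451.4), np.float64(399.4), np.float64(8.91), np.float64(38.26)]
```

```bash
python3 -m pendant '[0,-20,-2,-6.6,0,-45,-5,0,0,-45,-5,0,0,-45,-6,0,0,-45,-6,0,0,-45,-5,0,0,-45,-5,0,10,-30,-4,0,30,-15,-2,0,0,0,0,0,0,0,0,0]' 26;  python3 - <<'E'
from meas import *
status(); plan(451.5,399,7,99)
E
```

```text
clock: 25.42
tool_pos: [0.4519, 0.3974, 0.0602]
orientation: [-0.705, -0.055, 0.705, -0.057]
wrist_force: [0.1, -0.1, 0.4]
finger_gap: 0.026
t 25.43 tcp [451.9 397.4  60.2] x [-0.001 -0.002 -1.   ] jaw yaw -80.92 q7 -2.4 gap 26.0 F [ 0.1 -0.1  0.4] T [-0.03 -0.04 -0.01]
plan: spin 0.1 (tool x), then shift x 53.2 y -1.7 z 0.1 ; dist 2 ; tool z axis [-0.99 -0.16  0.  ]
```

```bash
python3 -m pendant '[18,-1.7,0,0,15,0,0,0,10,0,0,0,6,0,0,0,3,0,0,0,0,0,0,0,0,0,0,0]' 26;  python3 - <<'E'
from meas import *
status(); plan(451.5,399,7,99)
E
```

```text
clock: 26.3
tool_pos: [0.4518, 0.4006, 0.0093]
orientation: [0.705, 0.056, -0.705, 0.056]
wrist_force: [-0.1, 0.3, 0.1]
finger_gap: 0.0256
t 26.3 tcp [451.8 400.6   9.3] x [ 0.001  0.001 -1.   ] jaw yaw -80.87 q7 -2.43 gap 25.6 F [-0.1  0.3  0.1] T [-0.01 -0.    0.02]
plan: spin 0.1 (tool x), then shift x 2.3 y 1.6 z 0.6 ; dist 2 ; tool z axis [-0.99 -0.16 -0.  ]
```

```bash
python3 -m pendant '[1.2,1.5,0.6,0,1.2,0,0,0,0,0,0,0,0,0,0,0]' 26; python3 -m pendant '[0,0,0,0,0,0,0,0,0,0,0,0,0,0,0,0,0,0,0,0]' 0; python3 -m pendant '[-5,0,0,0,-15,0,0,0,-30,0,0,0,-30,0,0,0,0,0,0,0]';  python3 - <<'E'
from meas import *
status(); plan(465.9,13.7,60,92.72)
E
```

```text
clock: 26.8
tool_pos: [0.4512, 0.3987, 0.0064]
orientation: [0.705, 0.056, -0.705, 0.056]
wrist_force: [-0.2, -0.0, 0.8]
finger_gap: 0.0259
clock: 27.42
tool_pos: [0.4513, 0.3989, 0.0067]
orientation: [0.705, 0.056, -0.705, 0.056]
wrist_force: [-0.6, -0.3, 3.0]
finger_gap: 0.0098
clock: 28.05
tool_pos: [0.4529, 0.4009, 0.0901]
orientation: [0.707, 0.058, -0.703, 0.055]
wrist_force: [0.4, 0.4, -0.6]
finger_gap: 0.0098
t 28.05 tcp [452.9 400.9  90.1] x [ 0.005  0.005 -1.   ] jaw yaw -80.87 q7 -2.39 gap 9.8 F [ 0.4  0.4 -0.6] T [ 0.03 -0.02 -0.08]
plan: spin 6.4 (tool x), then shift x 28.2 y 387.5 z 5.5 ; dist 388 ; tool z axis [-1.   -0.05 -0.01]
```

```bash
python3 -m pendant '[0,20,0,6.4,0,45,0,0,0,45,1,0,0,45,1,0,0,45,1,0,0,45,1,0,0,45,1,0,0,45,0,0,5,35,0,0,10,17,0,0,0,0,0,0,0,0,0,0]';  python3 - <<'E'
from meas import *
status(); plan(465.9,13.7,10.9,92.72)
E
```

```text
clock: 29.55
tool_pos: [0.4666, 0.0144, 0.0712]
orientation: [-0.707, -0.018, 0.707, -0.017]
wrist_force: [-0.2, 1.3, -0.2]
finger_gap: 0.0097
t 29.55 tcp [466.6  14.4  71.2] x [-0.     0.002 -1.   ] jaw yaw -87.12 q7 -1.74 gap 9.7 F [-0.2  1.3 -0.2] T [-0.01  0.    0.03]
plan: spin 0.2 (tool x), then shift x 60.3 y 0.7 z 0.7 ; dist 1 ; tool z axis [-1.   -0.05  0.  ]
```

```bash
python3 -m pendant '[20,0.7,0.7,0.2,20,0,0,0,10,0,0,0,4,0,0,0,0,0,0,0,0,0,0,0]';  python3 - <<'E'
from meas import *
status(); plan(465.9,13.7,10.9,92.72)
E
```

```text
clock: 30.3
tool_pos: [0.4668, 0.0116, 0.018]
orientation: [0.707, 0.016, -0.706, 0.016]
wrist_force: [-0.6, -0.1, -1.2]
finger_gap: 0.0099
t 30.3 tcp [466.8  11.6  18. ] x [ 0.001  0.    -1.   ] jaw yaw -87.47 q7 -1.78 gap 9.9 F [-0.6 -0.1 -1.2] T [0.05 0.01 0.02]
plan: spin -0.2 (tool x), then shift x 7.1 y -2.2 z 0.8 ; dist 2 ; tool z axis [-1.   -0.05 -0.  ]
```

```bash
python3 -m pendant '[1,-2.2,0.8,0,2,0,0,0,2,0,0,0,1,0,0,0,0.7,0,0,0,0,0,0,0,0,0,0,0,0,0,0,0]';  python3 - <<'E'
from meas import *
status(); plan(465.9,13.7,10.9,92.72)
E
```

```text
clock: 31.3
tool_pos: [0.4653, 0.0136, 0.0107]
orientation: [0.707, 0.016, -0.707, 0.016]
wrist_force: [-0.3, -0.7, -0.1]
finger_gap: 0.0096
t 31.3 tcp [465.3  13.6  10.7] x [ 0. -0. -1.] jaw yaw -87.48 q7 -1.79 gap 9.6 F [-0.3 -0.7 -0.1] T [-0.01  0.03 -0.01]
plan: spin -0.2 (tool x), then shift x -0.2 y -0.1 z -0.6 ; dist 1 ; tool z axis [-1.   -0.05 -0.  ]
```

Seated at the height expected; release and go for the third bracket.

```bash
python3 -m pendant '[0,0,0,0,0,0,0,0,-5,0,0,0,-20,0,0,0,-35,0,0,0,-30,0,0,0,0,0,0,0]' 26;  python3 - <<'E'
from meas import *
status()
ims=snap('b5'); d=np.pi/180
show('b1',fit(ims,'bracket','yellow',[.4636,.0616,2.7*d],.004,cams=("side",)))
show('b2',fit(ims,'bracket','yellow',[.4659,.0137,2.7*d],.004,cams=("side",)))
show('b_c',fit(ims,'bracket','yellow',[.6124,.3193,18.9*d]))
plan(612.4,319.2,100,108.9)
E
```

```text
clock: 32.17
tool_pos: [0.4677, 0.0138, 0.1034]
orientation: [0.709, 0.015, -0.705, 0.016]
wrist_force: [0.5, -0.2, 0.3]
finger_gap: 0.026
t 32.17 tcp [467.7  13.8 103.4] x [ 0.007 -0.    -1.   ] jaw yaw -87.48 q7 -1.72 gap 26.0 F [ 0.5 -0.2  0.3] T [ 0.04 -0.02 -0.03]
b1 side [np.float64(463.3), np.float64(61.7), np.float64(2.54), np.float64(72.14)]
b2 side [np.float64(466.0), np.float64(13.6), np.float64(2.49), np.float64(57.02)]
b_c top [np.float64(612.1), np.float64(317.8), np.float64(18.02), np.float64(17.11)]
b_c side [np.float64(612.7), np.float64(319.6), np.float64(18.95), np.float64(17.38)]
b_c top+side [np.float64(612.6), np.float64(319.3), np.float64(18.97), np.float64(36.86)]
plan: spin -16.4 (tool x), then shift x 0.6 y -241.5 z -238.5 ; dist 339 ; tool z axis [-0.95 -0.32  0.  ]
```

View pics/b5_side.png

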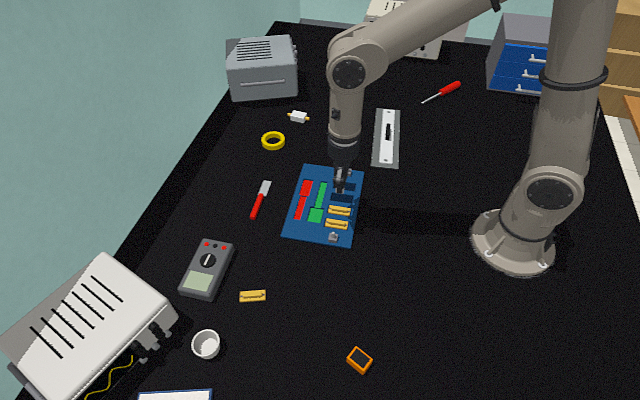

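```bash
python3 -m pendant '[0,0,0,-8.2,0,-15,-15,-8.2,0,-33,-32,0,0,-33,-32,0,0,-33,-33,0,0,-33,-33,0,0,-33,-33,0,0,-31,-31,0,10,-20,-20,0,30,-10,-10,0,0,0,0,0,0,0,0,0]' 26;  python3 - <<'E'
from meas import *
status(); plan(612.5,319,7,108.9)
E
```

```text
clock: 33.78
tool_pos: [0.6155, 0.3165, 0.0601]
orientation: [-0.697, -0.116, 0.698, -0.117]
wrist_force: [-0.5, -0.2, 0.1]
finger_gap: 0.0261
t 33.77 tcp [615.5 316.5  60.1] x [-0.001 -0.001 -1.   ] jaw yaw -71.1 q7 -1.95 gap 26.1 F [-0.5 -0.2  0.1] T [0.02 0.02 0.02]
plan: spin -0.0 (tool x), then shift x 53.1 y -3.4 z 1.9 ; dist 4 ; tool z axis [-0.95 -0.32  0.  ]
```

```bash
python3 -m pendant '[18,-3.4,1.9,0,15,0,0,0,10,0,0,0,6,0,0,0,2,0,0,0,0,0,0,0,0,0,0,0]' 26;  python3 - <<'E'
from meas import *
status(); plan(612.5,319,7,108.9)
E
```

```text
clock: 34.65
tool_pos: [0.6133, 0.3204, 0.0103]
orientation: [0.698, 0.116, -0.697, 0.116]
wrist_force: [-0.6, -0.1, -0.2]
finger_gap: 0.0264
t 34.65 tcp [613.3 320.4  10.3] x [ 0.001  0.001 -1.   ] jaw yaw -71.08 q7 -1.97 gap 26.4 F [-0.6 -0.1 -0.2] T [ 0.02  0.03 -0.01]
plan: spin 0.0 (tool x), then shift x 3.3 y 1.1 z 1.2 ; dist 2 ; tool z axis [-0.95 -0.32 -0.  ]
```

```bash
python3 -m pendant '[1.5,1,1.2,0,1.8,0,0,0,0,0,0,0,0,0,0,0]' 26; python3 -m pendant '[0,0,0,0,0,0,0,0,0,0,0,0,0,0,0,0,0,0,0,0]' 0; python3 -m pendant '[-5,0,0,0,-15,0,0,0,-30,0,0,0,-30,0,0,0,0,0,0,0]';  python3 - <<'E'
from meas import *
status(); plan(468.1,-34.3,60,92.72)
E
```

```text
clock: 35.15
tool_pos: [0.6121, 0.3188, 0.0064]
orientation: [-0.697, -0.116, 0.697, -0.116]
wrist_force: [-0.5, 0.1, -0.7]
finger_gap: 0.0258
clock: 35.78
tool_pos: [0.6122, 0.319, 0.0067]
orientation: [0.698, 0.116, -0.697, 0.116]
wrist_force: [-0.5, 0.5, 1.6]
finger_gap: 0.0097
clock: 36.4
tool_pos: [0.6143, 0.3205, 0.0909]
orientation: [0.7, 0.117, -0.695, 0.115]
wrist_force: [0.0, 0.0, -0.8]
finger_gap: 0.0095
t 36.4 tcp [614.3 320.5  90.9] x [ 0.007  0.004 -1.   ] jaw yaw -71.09 q7 -1.95 gap 9.5 F [ 0.   0.  -0.8] T [ 0.01  0.02 -0.01]
plan: spin 16.2 (tool x), then shift x 28.4 y 347.6 z 163.1 ; dist 384 ; tool z axis [-1.   -0.05 -0.01]
```

```bash
python3 -m pendant '[0,0,0,8.1,0,18,8,8.1,0,38,18,0,0,38,18,0,0,38,18,0,0,38,18,0,0,38,18,0,0,38,18,0,0,38,17,0,0,38,17,0,5,20,8,0,10,6,4,0,0,0,0,0,0,0,0,0]';  python3 - <<'E'
from meas import *
status(); plan(468.1,-34.3,10.9,92.72)
E
```

```text
clock: 38.15
tool_pos: [0.4698, -0.0357, 0.0713]
orientation: [0.707, 0.018, -0.707, 0.017]
wrist_force: [-0.3, 0.4, -0.4]
finger_gap: 0.0098
t 38.15 tcp [469.8 -35.7  71.3] x [ 0.     0.001 -1.   ] jaw yaw -87.14 q7 -1.63 gap 9.8 F [-0.3  0.4 -0.4] T [-0.01  0.01 -0.02]
plan: spin 0.1 (tool x), then shift x 60.4 y -1.4 z 1.7 ; dist 2 ; tool z axis [-1.   -0.05 -0.  ]
```

```bash
python3 -m pendant '[20,-1.4,1.7,0.1,20,0,0,0,10,0,0,0,4,0,0,0,0,0,0,0,0,0,0,0]';  python3 - <<'E'
from meas import *
status(); plan(468.1,-34.3,10.9,92.72)
E
```

```text
clock: 38.9
tool_pos: [0.4684, -0.036, 0.018]
orientation: [0.707, 0.016, -0.706, 0.016]
wrist_force: [0.0, 0.1, -1.1]
finger_gap: 0.0094
t 38.9 tcp [468.4 -36.   18. ] x [ 0.001 -0.    -1.   ] jaw yaw -87.38 q7 -1.67 gap 9.4 F [ 0.   0.1 -1.1] T [ 0.01  0.01 -0.03]
plan: spin -0.1 (tool x), then shift x 7.1 y -1.7 z 0.2 ; dist 2 ; tool z axis [-1.   -0.05 -0.  ]
```

```bash
python3 -m pendant '[1,-1.7,-0.2,0,2,0,0,0,2,0,0,0,1,0,0,0,0.7,0,0,0,0,0,0,0,0,0,0,0,0,0,0,0]';  python3 - <<'E'
from meas import *
status(); plan(468.1,-34.3,10.9,92.72)
E
```

```text
clock: 39.9
tool_pos: [0.4678, -0.0343, 0.0107]
orientation: [0.707, 0.016, -0.707, 0.016]
wrist_force: [-0.0, -0.9, -0.3]
finger_gap: 0.0097
t 39.9 tcp [467.8 -34.3  10.7] x [ 0. -0. -1.] jaw yaw -87.38 q7 -1.68 gap 9.7 F [-0.  -0.9 -0.3] T [ 0.04  0.07 -0.02]
plan: spin -0.1 (tool x), then shift x -0.2 y -0.0 z -0.3 ; dist 0 ; tool z axis [-1.   -0.05 -0.  ]
```

```bash
python3 -m pendant '[0,0,0,0,0,0,0,0,-5,0,0,0,-20,0,0,0,-35,0,0,0,-30,0,0,0,0,0,0,-10.3,0,0,0,-10.3,0,0,0,-10.3,0,0,0,-10.3,0,0,0,-10.3,0,0,0,-10.3,0,0,0,-10.3,0,0,0,-10.3,0,0,0,-10.3]' 26;  python3 - <<'E'
from meas import *
status()
ims=snap('b6'); d=np.pi/180
show('b1',fit(ims,'bracket','yellow',[.4636,.0616,2.7*d],.004,cams=("side",),pad=2))
show('b2',fit(ims,'bracket','yellow',[.4659,.0137,2.7*d],.004,cams=("side",),pad=2))
show('b3',fit(ims,'bracket','yellow',[.4681,-.0343,2.7*d],.004,cams=("side",),pad=2))
show('keeper',fit(ims,'keeper','white',[.379,-.345,5.5*d],.003,fill=True))
plan(379.3,-345.7,100,5.52)
E
```

```text
clock: 41.78
tool_pos: [0.4678, -0.0344, 0.1011]
orientation: [0.475, 0.524, -0.475, 0.524]
wrist_force: [0.0, 0.0, 0.6]
finger_gap: 0.0265
t 41.77 tcp [467.8 -34.4 101.1] x [ 0. -0. -1.] jaw yaw 5.66 q7 -0.11 gap 26.5 F [0.  0.  0.6] T [ 0.02  0.   -0.02]
b1 side [np.float64(463.3), np.float64(61.7), np.float64(2.47), np.float64(17.31)]
b2 side [np.float64(465.8), np.float64(13.6), np.float64(2.4), np.float64(17.31)]
b3 side [np.float64(468.9), np.float64(-34.1), np.float64(2.03), np.float64(8.49)]
keeper top [np.float64(378.3), np.float64(-345.1), np.float64(5.65), np.float64(75.69)]
keeper side [np.float64(378.8), np.float64(-346.5), np.float64(5.57), np.float64(9.85)]
keeper top+side [np.float64(378.5), np.float64(-345.7), np.float64(5.57), np.float64(86.72)]
plan: spin -0.2 (tool x), then shift x 0.9 y -118.0 z 301.4 ; dist 324 ; tool z axis [ 0.1 -1.  -0. ]
```

View pics/b6_side.png

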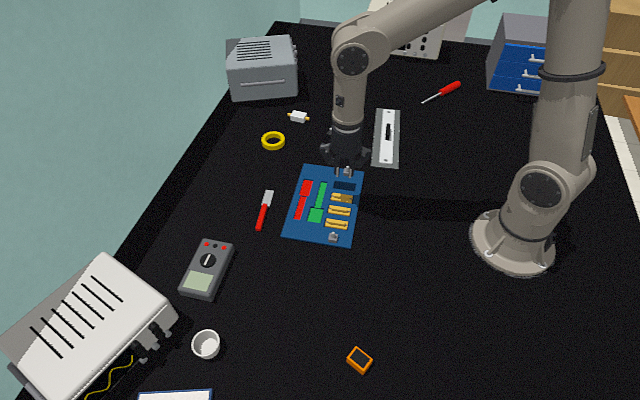

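```bash
python3 -m pendant '[0,-7,18,-0.2,0,-16,42,0,0,-16,42,0,0,-16,42,0,0,-16,42,0,0,-16,42,0,0,-16,40,0,10,-10,22,0,15,-5,11,0,0,0,0,0,0,0,0,0]' 40;  python3 - <<'E'
from meas import *
status(); plan(379.3,-345.7,13.3,5.52)
E
```

```text
clock: 43.25
tool_pos: [0.3802, -0.343, 0.0755]
orientation: [0.475, 0.525, -0.474, 0.524]
wrist_force: [0.5, -0.1, 1.2]
finger_gap: 0.0399
t 43.25 tcp [ 380.2 -343.    75.5] x [ 0.     0.002 -1.   ] jaw yaw 5.68 q7 0.56 gap 39.9 F [ 0.5 -0.1  1.2] T [-0.02 -0.01  0.02]
plan: spin 0.2 (tool x), then shift x 62.2 y -1.2 z 2.7 ; dist 3 ; tool z axis [ 0.1 -1.  -0. ]
```

```bash
python3 -m pendant '[18,-1.2,2.7,0.1,20,0,0,0,13,0,0,0,6,0,0,0,2,0,0,0,0,0,0,0,0,0,0,0]' 40;  python3 - <<'E'
from meas import *
status(); plan(379.3,-345.7,13,5.52)
E
```

```text
clock: 44.12
tool_pos: [0.3787, -0.3484, 0.0172]
orientation: [0.476, 0.523, -0.476, 0.524]
wrist_force: [-0.2, -0.1, 0.7]
finger_gap: 0.0399
t 44.12 tcp [ 378.7 -348.4   17.2] x [ 0.001 -0.001 -1.   ] jaw yaw 5.41 q7 0.51 gap 39.9 F [-0.2 -0.1  0.7] T [-0.    0.01  0.03]
plan: spin -0.1 (tool x), then shift x 4.2 y 0.8 z -2.7 ; dist 3 ; tool z axis [ 0.1 -1.   0. ]
```

```bash
python3 -m pendant '[2,0.8,-2.7,-0.1,2,0,0,0,0.5,0,0,0,0,0,0,0,0,0,0,0]' 40;  python3 - <<'E'
from meas import *
status(); plan(379.2,-345.7,12.5,5.52)
E
```

```text
clock: 44.75
tool_pos: [0.3789, -0.3453, 0.0122]
orientation: [0.475, 0.523, -0.475, 0.524]
wrist_force: [-0.6, 0.4, -0.4]
finger_gap: 0.04
t 44.75 tcp [ 378.9 -345.3   12.2] x [ 0. -0. -1.] jaw yaw 5.52 q7 0.5 gap 40.0 F [-0.6  0.4 -0.4] T [-0.01 -0.04 -0.02]
plan: spin -0.0 (tool x), then shift x -0.3 y 0.3 z 0.4 ; dist 0 ; tool z axis [ 0.1 -1.   0. ]
```

```bash
python3 -m pendant '[0,0.3,0.4,0,0,0,0,0]' 40; python3 -m pendant '[0,0,0,0,0,0,0,0,0,0,0,0,0,0,0,0,0,0,0,0]' 0;  python3 -m pendant '[-4,0,0,0,-15,0,0,0,-20,0,0,0,-20,0,0,0,-5,0,0,0,0,0,0,0]'; python3 - <<'E'
from meas import *
status(); plan(467,-11.3,76,2.72)
E
```

```text
clock: 45.0
tool_pos: [0.3793, -0.3458, 0.0122]
orientation: [0.475, 0.523, -0.475, 0.524]
wrist_force: [1.2, -0.0, -0.1]
finger_gap: 0.0397
clock: 45.62
tool_pos: [0.3794, -0.3457, 0.0124]
orientation: [0.475, 0.523, -0.475, 0.524]
wrist_force: [0.1, -0.2, 2.5]
finger_gap: 0.0126
clock: 46.38
tool_pos: [0.3791, -0.3458, 0.0764]
orientation: [0.475, 0.523, -0.475, 0.524]
wrist_force: [-0.6, 1.2, -3.0]
finger_gap: 0.0126
t 46.38 tcp [ 379.1 -345.8   76.4] x [ 0. -0. -1.] jaw yaw 5.51 q7 0.56 gap 12.6 F [-0.6  1.2 -3. ] T [0.   0.04 0.07]
plan: spin 2.8 (tool x), then shift x 0.3 y 103.7 z -329.9 ; dist 346 ; tool z axis [ 0.05 -1.    0.  ]
```

```bash
python3 -m pendant '[0,0,0,2.8,0,6,-20,0,0,13,-40,0,0,13,-40,0,0,13,-40,0,0,13,-40,0,0,13,-40,0,0,13,-40,0,0,11,-35,0,0,6,-20,0,0,3,-10,0,0,0,-4,0,0,0,0,0,0,0,0,0]'; python3 - <<'E'
from meas import *
status(); plan(467,-11.3,60,2.72)
E
```

```text
clock: 48.12
tool_pos: [0.4672, -0.0133, 0.076]
orientation: [0.488, 0.511, -0.489, 0.511]
wrist_force: [0.5, 0.4, -3.1]
finger_gap: 0.0128
t 48.12 tcp [467.2 -13.3  76. ] x [-0.    -0.001 -1.   ] jaw yaw 2.62 q7 -0.23 gap 12.8 F [ 0.5  0.4 -3.1] T [-0.06  0.06 -0.02]
plan: spin -0.1 (tool x), then shift x 16.0 y -0.1 z -2.0 ; dist 2 ; tool z axis [ 0.05 -1.    0.  ]
```

```bash
python3 -m pendant '[5,0,-2,-0.1,8,0,0,0,4,0,0,0,0,0,0,0,0,0,0,0]'; python3 - <<'E'
from meas import *
status(); plan(467,-11.3,52,2.72)
ims=snap('k5'); d=np.pi/180
import cv2
a=ims["top"][:,:,::-1];b=ims["side"][:,:,::-1]
def C(im,x,y,w,h,s): return cv2.resize(im[y:y+h,x:x+w],None,fx=s,fy=s,interpolation=cv2.INTER_NEAREST)
cv2.imwrite("pics/c7.png",np.hstack([C(a,280,160,100,100,4),C(b,285,155,100,100,4)]))
E
```

```text
clock: 48.75
tool_pos: [0.4675, -0.01, 0.0592]
orientation: [0.488, 0.512, -0.487, 0.512]
wrist_force: [0.9, 0.4, -3.1]
finger_gap: 0.0126
t 48.75 tcp [467.5 -10.   59.2] x [ 0.  0. -1.] jaw yaw 2.82 q7 -0.25 gap 12.6 F [ 0.9  0.4 -3.1] T [-0.01  0.01 -0.02]
plan: spin 0.1 (tool x), then shift x 7.2 y -0.6 z 1.2 ; dist 1 ; tool z axis [ 0.05 -1.   -0.  ]
```

View pics/c7.png

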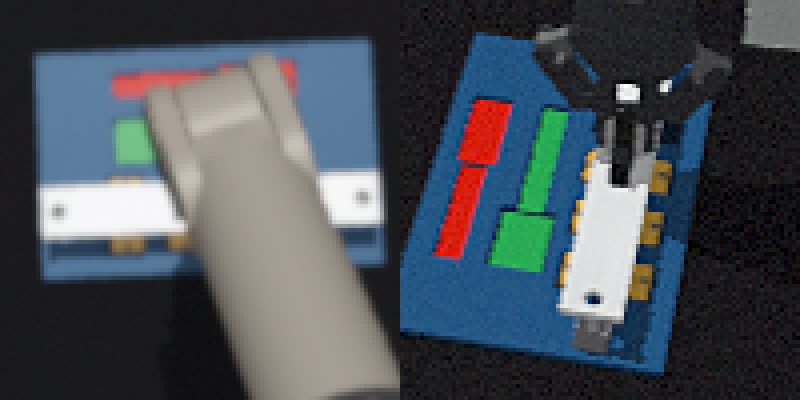

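```bash
python3 -m pendant '[1.5,-0.5,1.2,0.1,0,0,0,0,0,0,0,0,0,0,0,0]'; python3 - <<'E'
from meas import *
status(); plan(467,-11.3,52,2.72)
E
```

```text
clock: 49.35
tool_pos: [0.4669, -0.0113, 0.0577]
orientation: [0.488, 0.512, -0.488, 0.512]
wrist_force: [0.9, -0.4, -2.7]
finger_gap: 0.0127
t 49.35 tcp [466.9 -11.3  57.7] x [ 0. -0. -1.] jaw yaw 2.73 q7 -0.25 gap 12.7 F [ 0.9 -0.4 -2.7] T [-0.01 -0.   -0.  ]
plan: spin 0.0 (tool x), then shift x 5.7 y 0.1 z 0.0 ; dist 0 ; tool z axis [ 0.05 -1.    0.  ]
```

Aligned to the recorded pose. Lowering slowly while watching the force.

```bash
python3 -m pendant '[2,0,0,0,2,0,0,0,2,0,0,0,2,0,0,0,2,0,0,0,0,0,0,0,0,0,0,0]'; python3 - <<'E'
from meas import *
status(); plan(467,-11.3,30.4,2.72)
E
```

```text
clock: 50.22
tool_pos: [0.4669, -0.0113, 0.0477]
orientation: [0.488, 0.512, -0.488, 0.512]
wrist_force: [0.4, 0.9, -2.4]
finger_gap: 0.0132
t 50.23 tcp [466.9 -11.3  47.7] x [ 0.  0. -1.] jaw yaw 2.72 q7 -0.27 gap 13.2 F [ 0.4  0.9 -2.4] T [ 0.   -0.02 -0.  ]
plan: spin 0.0 (tool x), then shift x 17.3 y 0.1 z 0.0 ; dist 0 ; tool z axis [ 0.05 -1.   -0.  ]
```

```bash
python3 -m pendant '[2,0,0,0,2,0,0,0,3,0,0,0,3,0,0,0,3,0,0,0,1,0,0,0,0,0,0,0,0,0,0,0]'; python3 - <<'E'
from meas import *
status(); plan(467,-11.3,30.4,2.72)
E
```

```text
clock: 51.22
tool_pos: [0.467, -0.0113, 0.0338]
orientation: [0.488, 0.512, -0.488, 0.512]
wrist_force: [0.8, -0.9, -2.1]
finger_gap: 0.0126
t 51.23 tcp [467.  -11.3  33.8] x [ 0. -0. -1.] jaw yaw 2.72 q7 -0.28 gap 12.6 F [ 0.8 -0.9 -2.1] T [0.   0.08 0.02]
plan: spin 0.0 (tool x), then shift x 3.4 y -0.0 z -0.0 ; dist 0 ; tool z axis [ 0.05 -1.    0.  ]
```

```bash
python3 -m pendant '[1.5,0,0,0,1,0,0,0,1,0,0,0,0,0,0,0,0,0,0,0]';python3 -m pendant '[0.5,0,0,0,0,0,0,0]'
```

```text
clock: 51.85
tool_pos: [0.4669, -0.0114, 0.0304]
orientation: [0.488, 0.512, -0.488, 0.512]
wrist_force: [-1.6, -0.3, 1.5]
finger_gap: 0.0126
clock: 52.1
tool_pos: [0.4669, -0.0113, 0.0303]
orientation: [0.488, 0.512, -0.488, 0.512]
wrist_force: [-2.2, -1.0, 6.7]
finger_gap: 0.0129
```

```bash
python3 -m pendant '[0,0,0,0,0,0,0,0,0,0,0,0,-10,0,0,0,-20,0,0,0,-30,0,0,0,-40,0,0,0,-40,0,0,0,0,0,0,0]' 40; python3 - <<'E'
from meas import *
status()
ims=snap('s1'); d=np.pi/180
show('keeper',fit(ims,'keeper','white',[.467,-.0104,2.7*d],.021,cams=('side',),fill=True))
show('brush',fit(ims,'brush','green',[.539,-.366,71.7*d]))
show('spat',fit(ims,'spatula','red',[.69,.025,-86*d],pad=9))
E
```

```text
clock: 53.22
tool_pos: [0.4698, -0.0109, 0.1736]
orientation: [0.49, 0.509, -0.486, 0.514]
wrist_force: [-0.4, 0.0, -0.7]
finger_gap: 0.0402
t 53.23 tcp [469.8 -10.9 173.6] x [ 0.009 -0.001 -1.   ] jaw yaw 2.73 q7 -0.14 gap 40.2 F [-0.4  0.  -0.7] T [ 0.03  0.01 -0.  ]
keeper side [np.float64(466.6), np.float64(-10.2), np.float64(2.82), np.float64(151.93)]
brush top [np.float64(539.1), np.float64(-365.5), np.float64(71.92), np.float64(9.55)]
brush side [np.float64(638.6), np.float64(-550.9), np.float64(143.51), np.float64(29.46)]
brush top+side [np.float64(538.0), np.float64(-366.2), np.float64(73.28), np.float64(156.3)]
spat top [np.float64(674.2), np.float64(59.8), np.float64(-82.87), np.float64(8.34)]
spat side [np.float64(675.3), np.float64(62.4), np.float64(-83.16), np.float64(7.61)]
spat top+side [np.float64(675.0), np.float64(61.6), np.float64(-83.17), np.float64(20.34)]
```

View pics/s1_side.png

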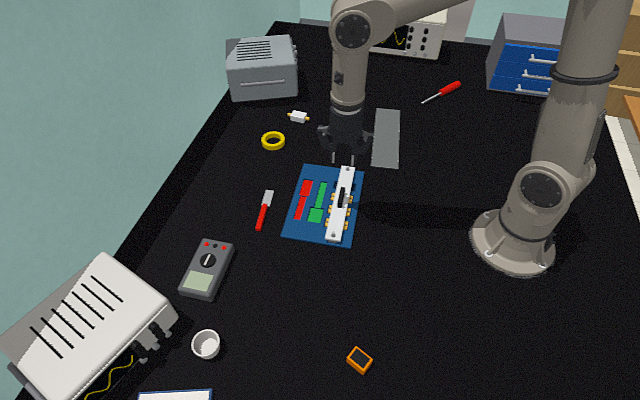

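View pics/s1_top.png

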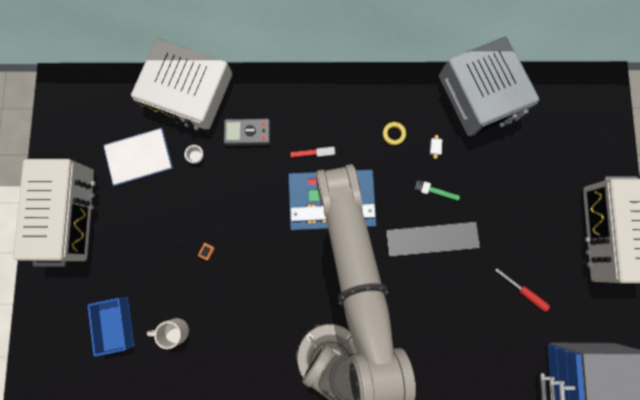

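```bash
python3 - <<'E'
from h import *
def ov(f,c,pose,z,name,win,s=8):
    im=cv2.imread(f); x,y,w,h=win
    o=cv2.resize(im[y:y+h,x:x+w],None,fx=s,fy=s,interpolation=cv2.INTER_NEAREST)
    cs,sn=np.cos(pose[2]),np.sin(pose[2])
    for P in name:
        X=np.c_[P[:,0]*cs-P[:,1]*sn+pose[0],P[:,0]*sn+P[:,1]*cs+pose[1],P[:,2]+z]
        u=(proj(c,X)-[x,y]+.5)*s
        cv2.polylines(o,[cv2.convexHull(u.astype(np.float32)).astype(int)],True,(255,0,255),1)
    return o
d=np.pi/180
br=[box(-75,30,-7,7,0,14),box(30,75,-17,17,0,14)]; sp=[box(-75,15,-7,7,0,14),box(15,75,-12,12,0,3)]
a=ov("pics/k4_top.png","top",[.5391,-.3655,71.9*d],0,br,(405,170,60,40))
b=ov("pics/k4_side.png","side",[.5391,-.3655,71.9*d],0,br,(315,100,60,45))
e=ov("pics/s1_top.png","top",[.675,.0615,-83.1*d],0,sp,(285,140,60,25))
f=ov("pics/s1_side.png","side",[.675,.0615,-83.1*d],0,sp,(235,185,60,50),8)
cv2.imwrite("pics/o1.png",np.vstack([a,b])[:600]); cv2.imwrite("pics/o2.png",np.vstack([e,f]))
cv2.imwrite("pics/o1.png",cv2.resize(np.vstack([a,b]),None,fx=.85,fy=.85))
E
```

```text
(no output)
```

View pics/o1.png

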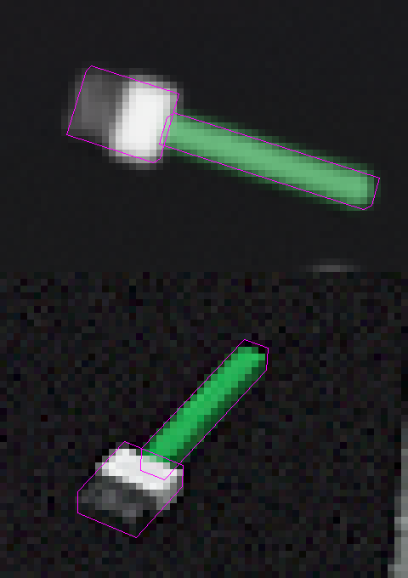

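View pics/o2.png

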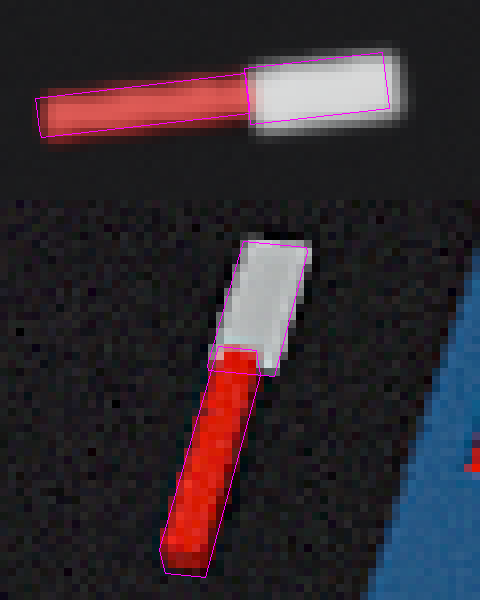

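```bash
python3 - <<'E'
from meas import *
d=np.pi/180
MODEL['brf']=[box(-75,30,-7,7,0,14),box(30,75,-17,17,0,14)]; MODEL['spf']=[box(-75,15,-7,7,0,14),box(15,75,-12,12,0,3)]
L=lambda t:{c:cv2.imread(f"pics/{t}_{c}.png")[:,:,::-1] for c in M}
def hard(ims):  # clip so every lit pixel counts alike
    return {c:np.minimum(np.repeat(v.max(2,keepdims=True),3,2),130) for c,v in ims.items()}
show('sp',fit(hard(L('s1')),'spf','bright',[.675,.0615,-83.1*d],0,pad=3))
show('br',fit(hard(L('k4')),'brf','bright',[.539,-.3655,71.9*d],0,pad=3))
show('br0',fit(hard(L('b4')),'brf','bright',[.539,-.3655,71.9*d],0,pad=3))
for n in('spatula','brush'):
    pass
status(); plan(675,61,100,6.8)
E
```

```text
sp top [np.float64(674.0), np.float64(57.8), np.float64(-83.98), np.float64(39.57)]
sp side [np.float64(675.5), np.float64(58.8), np.float64(-83.83), np.float64(7.83)]
sp top+side [np.float64(675.1), np.float64(58.5), np.float64(-83.84), np.float64(52.39)]
br top [np.float64(538.9), np.float64(-366.4), np.float64(72.05), np.float64(34.83)]
br side [np.float64(538.1), np.float64(-370.3), np.float64(73.12), np.float64(70.82)]
br top+side [np.float64(538.8), np.float64(-367.1), np.float64(72.21), np.float64(107.18)]
br0 top [np.float64(539.0), np.float64(-366.4), np.float64(72.16), np.float64(34.79)]
br0 side [np.float64(515.3), np.float64(-358.5), np.float64(83.63), np.float64(770.12)]
br0 top+side [np.float64(538.5), np.float64(-365.6), np.float64(72.7), np.float64(928.55)]
t 53.33 tcp [466.9 -11.4 170. ] x [ 0.001 -0.001 -1.   ] jaw yaw 2.72 q7 -0.14 gap 39.8 F [ 0.4 -0.8  0.1] T [-0.01  0.03  0.01]
plan: spin -4.1 (tool x), then shift x 70.2 y 215.1 z -47.3 ; dist 220 ; tool z axis [ 0.12 -0.99  0.  ]
```

```bash
python3 -m pendant '[10,15,-3,-3.7,15,35,-8,0,15,45,-9,0,15,45,-9,0,15,45,-9,0,15,25,-5,0,10,8,-2,0,0,0,0,0,0,0,0,0]' 30; python3 - <<'E'
from meas import *
status(); plan(675,59,7,6.4)
E
```

```text
clock: 54.45
tool_pos: [0.678, 0.0562, 0.075]
orientation: [0.471, 0.527, -0.472, 0.527]
wrist_force: [-0.1, 0.2, 1.1]
finger_gap: 0.03
t 54.45 tcp [678.   56.2  75. ] x [-0.001 -0.001 -1.   ] jaw yaw 6.42 q7 -0.28 gap 30.0 F [-0.1  0.2  1.1] T [-0.06  0.08  0.06]
plan: spin 0.0 (tool x), then shift x 68.0 y -2.7 z -3.1 ; dist 4 ; tool z axis [ 0.11 -0.99  0.  ]
```

```bash
python3 -m pendant '[20,-2.7,-3,0,20,0,0,0,15,0,0,0,7,0,0,0,2,0,0,0,0,0,0,0,0,0,0,0]' 30; python3 - <<'E'
from meas import *
status(); plan(675,59,7,6.4)
E
```

```text
clock: 55.32
tool_pos: [0.6764, 0.0597, 0.0114]
orientation: [0.472, 0.527, -0.471, 0.528]
wrist_force: [0.0, 0.4, -0.6]
finger_gap: 0.0297
t 55.33 tcp [676.4  59.7  11.4] x [ 0.001  0.    -1.   ] jaw yaw 6.42 q7 -0.32 gap 29.7 F [ 0.   0.4 -0.6] T [0.02 0.1  0.  ]
plan: spin 0.0 (tool x), then shift x 4.4 y -1.4 z 0.5 ; dist 2 ; tool z axis [ 0.11 -0.99 -0.  ]
```

```bash
python3 -m pendant '[2.4,-1.3,0.5,0,2,0,0,0,0,0,0,0,0,0,0,0]' 30; python3 -m pendant '[0,0,0,0,0,0,0,0,0,0,0,0,0,0,0,0,0,0,0,0]' 0; python3 -m pendant '[-5,0,0,0,-10,0,0,0,-20,0,0,0,-20,0,0,0,0,0,0,0,0,0,0,0]';  python3 - <<'E'
from meas import *
status(); ims=snap('s2'); d=np.pi/180
o,R=tool(); z=o['tool_pos'][2]-.0065
show('sp',fit(ims,'spatula','red',[.675,.059,-83.5*d],z,cams=('side',),pad=5))
plan(577.2,-5.3,60,2.75)
b=ims["side"][:,:,::-1]; cv2.imwrite("pics/c8.png",cv2.resize(b[140:240,220:320],None,fx=6,fy=6,interpolation=0))
E
```

```text
clock: 55.82
tool_pos: [0.6745, 0.0589, 0.0063]
orientation: [0.471, 0.527, -0.471, 0.527]
wrist_force: [0.5, 0.3, 0.2]
finger_gap: 0.0299
clock: 56.45
tool_pos: [0.6748, 0.059, 0.0066]
orientation: [0.471, 0.527, -0.471, 0.527]
wrist_force: [-0.9, 1.4, 2.0]
finger_gap: 0.0121
clock: 57.2
tool_pos: [0.6744, 0.0587, 0.0614]
orientation: [0.471, 0.527, -0.471, 0.527]
wrist_force: [-0.3, -0.5, -2.2]
finger_gap: 0.0118
t 57.2 tcp [674.4  58.7  61.4] x [-0. -0. -1.] jaw yaw 6.42 q7 -0.3 gap 11.8 F [-0.3 -0.5 -2.2] T [-0.02  0.01 -0.03]
sp side [np.float64(675.4), np.float64(59.6), np.float64(-82.21), np.float64(32.92)]
plan: spin 3.7 (tool x), then shift x 0.6 y -99.6 z 59.1 ; dist 116 ; tool z axis [ 0.05 -1.    0.  ]
```

View pics/c8.png

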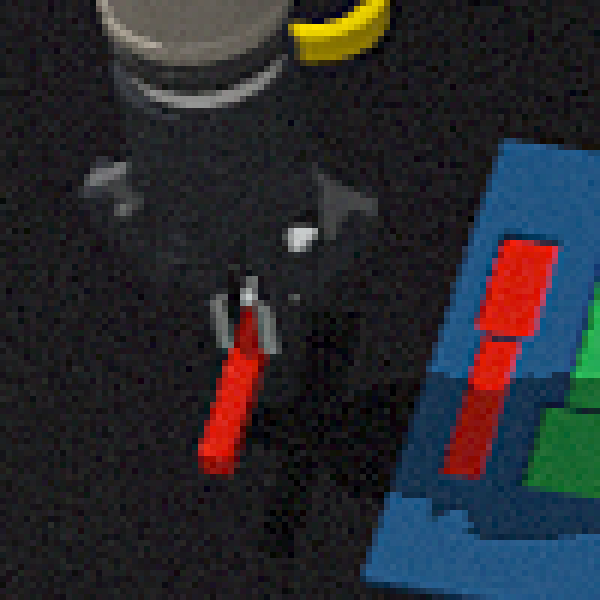

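```bash
python3 -m pendant '[0,0,0,3.7,0,-15,9,0,0,-30,18,0,0,-30,18,0,0,-16,10,0,0,-8,5,0,0,0,0,0,0,0,0,0]'; python3 - <<'E'
from meas import *
status(); plan(577.2,-5.8,20,2.75)
E
```

```text
clock: 58.3
tool_pos: [0.5793, -0.0048, 0.0613]
orientation: [0.488, 0.512, -0.487, 0.512]
wrist_force: [-0.3, 0.5, -1.5]
finger_gap: 0.0122
t 58.3 tcp [579.3  -4.8  61.3] x [ 0.001  0.001 -1.   ] jaw yaw 2.77 q7 -0.29 gap 12.2 F [-0.3  0.5 -1.5] T [ 0.08  0.02 -0.02]
plan: spin 0.0 (tool x), then shift x 41.3 y -2.2 z 1.0 ; dist 2 ; tool z axis [ 0.05 -1.   -0.  ]
```

```bash
python3 -m pendant '[14,-2,1,0,14,0,0,0,9,0,0,0,4,0,0,0,0,0,0,0,0,0,0,0]'; python3 - <<'E'
from meas import *
status(); ims=snap('s3'); d=np.pi/180
plan(577.2,-5.8,12,2.75)
o,R=tool(); z=o['tool_pos'][2]-.0067
b=ims["side"][:,:,::-1]; 
x,y,s=265,150,6
im=cv2.resize(b[y:y+100,x:x+100],None,fx=s,fy=s,interpolation=0)
def draw(P,p,z,col):
    cs,sn=np.cos(p[2]),np.sin(p[2]); X=np.c_[P[:,0]*cs-P[:,1]*sn+p[0],P[:,0]*sn+P[:,1]*cs+p[1],P[:,2]+z]
    u=(proj("side",X)-[x,y]+.5)*s; cv2.polylines(im,[cv2.convexHull(u.astype(np.float32)).astype(int)],True,col,1)
tp=o['tool_pos']
for P in [box(-75,15,-7,7,0,14),box(15,75,-12,12,0,3)]: draw(P,[tp[0],tp[1],-87.3*d],z,(255,0,255))
for P in MODEL['spatula_slot']: draw(P,[.5772,-.0053,2.73*d],.009,(0,255,255))
cv2.imwrite("pics/c9.png",im)
E
```

```text
clock: 59.05
tool_pos: [0.577, -0.0068, 0.0207]
orientation: [0.488, 0.512, -0.488, 0.512]
wrist_force: [0.4, -0.3, -0.2]
finger_gap: 0.0119
t 59.05 tcp [577.   -6.8  20.7] x [ 0.001  0.    -1.   ] jaw yaw 2.72 q7 -0.32 gap 11.9 F [ 0.4 -0.3 -0.2] T [-0.02  0.03  0.01]
plan: spin -0.0 (tool x), then shift x 8.8 y 0.2 z -1.0 ; dist 1 ; tool z axis [ 0.05 -1.    0.  ]
```

View pics/c9.png

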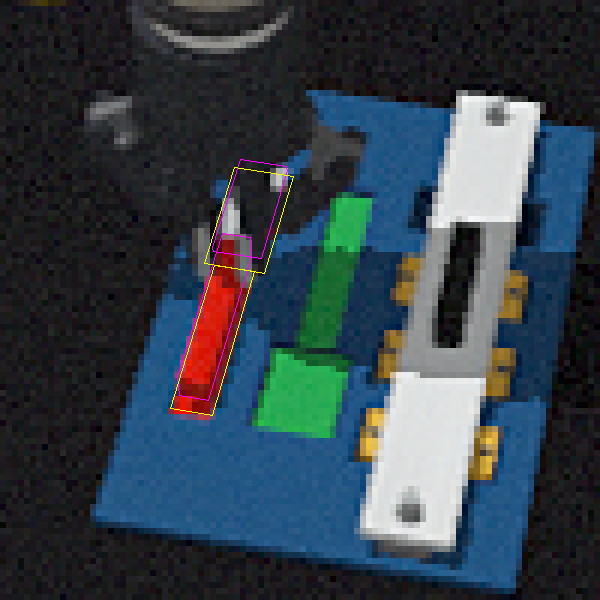

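```bash
python3 -m pendant '[2,0,-1,0,3,0,0,0,2,0,0,0,1.5,0,0,0,0,0,0,0,0,0,0,0]'; python3 - <<'E'
from meas import *
status(); plan(577.2,-5.8,10.7,2.75)
E
```

```text
clock: 59.9
tool_pos: [0.5765, -0.0058, 0.0118]
orientation: [0.488, 0.512, -0.488, 0.512]
wrist_force: [0.4, 0.2, -0.8]
finger_gap: 0.0119
t 59.9 tcp [576.5  -5.8  11.8] x [ 0.  0. -1.] jaw yaw 2.72 q7 -0.33 gap 11.9 F [ 0.4  0.2 -0.8] T [ 0.03  0.04 -0.04]
plan: spin -0.0 (tool x), then shift x 1.1 y 0.7 z -0.0 ; dist 1 ; tool z axis [ 0.05 -1.   -0.  ]
```

```bash
python3 -m pendant '[0.5,0.3,0,0,0.6,0,0,0,0,0,0,0,0,0,0,0]'; python3 -m pendant '[0,0,0,0,0,0,0,0,-5,0,0,0,-20,0,0,0,-35,0,0,0,-35,0,0,0,0,0,0,0,0,0,0,0]' 28; python3 - <<'E'
from meas import *
status(); ims=snap('s4'); d=np.pi/180
plan(539,-366.3,100,162)
MODEL['spf']=[box(-75,15,-7,7,0,14),box(15,75,-12,12,0,3)]
b=ims["side"][:,:,::-1]; 
x,y,s=265,150,6
im=cv2.resize(b[y:y+100,x:x+100],None,fx=s,fy=s,interpolation=0)
cv2.imwrite("pics/c10.png",im)
E
```

```text
clock: 60.4
tool_pos: [0.5768, -0.0059, 0.0107]
orientation: [0.488, 0.512, -0.488, 0.512]
wrist_force: [-0.3, 0.6, -0.9]
finger_gap: 0.0117
clock: 61.4
tool_pos: [0.5768, -0.006, 0.1063]
orientation: [0.488, 0.511, -0.488, 0.512]
wrist_force: [0.5, 0.5, 0.1]
finger_gap: 0.0278
t 61.4 tcp [576.8  -6.  106.3] x [ 0.001 -0.    -1.   ] jaw yaw 2.72 q7 -0.26 gap 27.8 F [0.5 0.5 0.1] T [ 0.03  0.03 -0.02]
plan: spin 20.7 (tool x), then shift x 5.1 y 76.2 z 353.9 ; dist 362 ; tool z axis [-0.31 -0.95  0.  ]
```

View pics/c10.png

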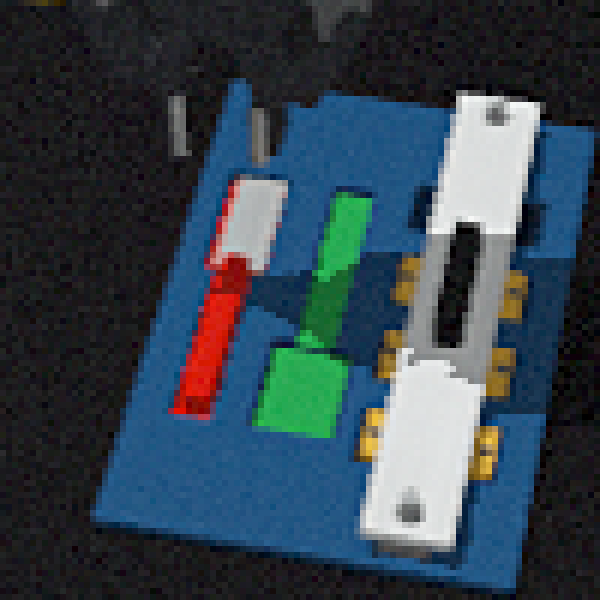

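```bash
python3 -m pendant '[0,0,0,10.3,0,4,18,10.4,0,9,42,0,0,9,42,0,0,9,42,0,0,9,42,0,0,9,42,0,0,9,42,0,10,9,42,0,10,6,25,0,10,3,12,0,0,0,4,0,0,0,0,0,0,0,0,0]' 30; python3 - <<'E'
from meas import *
status(); plan(538.9,-366.5,7,162); ims=snap('r1'); show('br',fit(ims,'brush','green',[.539,-.366,72*np.pi/180],cams=('side',)))
E
```

```text
clock: 63.25
tool_pos: [0.5447, -0.3632, 0.0765]
orientation: [0.572, 0.416, -0.571, 0.417]
wrist_force: [0.9, 0.2, -0.2]
finger_gap: 0.03
t 63.25 tcp [ 544.7 -363.2   76.5] x [ 0.001  0.    -1.   ] jaw yaw -17.82 q7 0.02 gap 30.0 F [ 0.9  0.2 -0.2] T [-0.01 -0.01 -0.01]
plan: spin 0.2 (tool x), then shift x 69.5 y -4.5 z 5.0 ; dist 7 ; tool z axis [-0.31 -0.95 -0.  ]
br side [np.float64(539.0), np.float64(-365.7), np.float64(72.3), np.float64(20.75)]
```

```bash
python3 -m pendant '[20,-4.5,5,0.2,20,0,0,0,15,0,0,0,7,0,0,0,2,0,0,0,0,0,0,0,0,0,0,0]' 30; python3 - <<'E'
from meas import *
status(); plan(538.9,-366.5,7,162)
E
```

```text
clock: 64.22
tool_pos: [0.5383, -0.3687, 0.0125]
orientation: [0.573, 0.414, -0.572, 0.415]
wrist_force: [0.6, 0.1, 0.5]
finger_gap: 0.0303
t 64.22 tcp [ 538.3 -368.7   12.5] x [ 0.001 -0.001 -1.   ] jaw yaw -18.18 q7 -0.0 gap 30.3 F [0.6 0.1 0.5] T [ 0.02 -0.03 -0.03]
plan: spin -0.2 (tool x), then shift x 5.5 y -0.1 z -2.3 ; dist 2 ; tool z axis [-0.31 -0.95  0.  ]
```

```bash
python3 -m pendant '[3,0,-2.2,0,2.4,0,0,0,0,0,0,0,0,0,0,0]' 30; python3 -m pendant '[0,0,0,0,0,0,0,0,0,0,0,0,0,0,0,0,0,0,0,0]' 0; python3 -m pendant '[-5,0,0,0,-15,0,0,0,-25,0,0,0,-25,0,0,0,0,0,0,0,0,0,0,0]';  python3 - <<'E'
from meas import *
status(); ims=snap('r2'); d=np.pi/180
o,R=tool(); z=o['tool_pos'][2]-.0065
show('br',fit(ims,'brush','green',[.539,-.366,72*d],z,cams=('side',),pad=5))
plan(529.3,-7.3,76,2.75)
b=ims["side"][:,:,::-1]; cv2.imwrite("pics/c11.png",cv2.resize(b[60:160,290:390],None,fx=6,fy=6,interpolation=0))
E
```

```text
clock: 64.72
tool_pos: [0.5383, -0.3664, 0.0062]
orientation: [-0.573, -0.415, 0.573, -0.415]
wrist_force: [0.4, 0.6, 0.9]
finger_gap: 0.0302
clock: 65.35
tool_pos: [0.5386, -0.3665, 0.0066]
orientation: [0.573, 0.414, -0.573, 0.415]
wrist_force: [0.0, 0.2, 2.4]
finger_gap: 0.0116
clock: 66.1
tool_pos: [0.5378, -0.3661, 0.0757]
orientation: [-0.572, -0.415, 0.573, -0.414]
wrist_force: [0.1, 0.7, -1.0]
finger_gap: 0.012
t 66.1 tcp [ 537.8 -366.1   75.7] x [-0.001  0.    -1.   ] jaw yaw -18.17 q7 0.02 gap 12.0 F [ 0.1  0.7 -1. ] T [-0.03  0.01 -0.01]
br side [np.float64(538.3), np.float64(-364.0), np.float64(72.43), np.float64(92.69)]
plan: spin -20.9 (tool x), then shift x -0.7 y 9.3 z -358.6 ; dist 359 ; tool z axis [ 0.05 -1.   -0.  ]
```

View pics/c11.png

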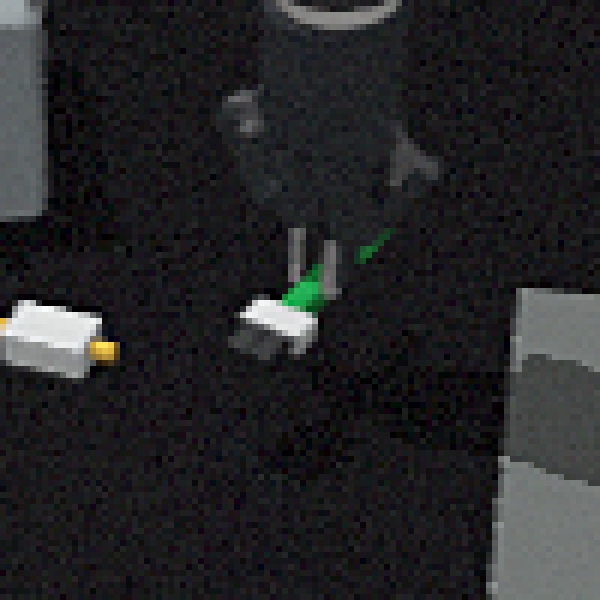

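```bash
python3 -m pendant '[0,0,0,-10.4,0,1,-18,-10.5,0,1,-42,0,0,1,-42,0,0,1,-42,0,0,1,-42,0,0,1,-42,0,0,1,-42,0,0,1,-42,0,0,1,-26,0,0,0,-14,0,0,0,-6,0,0,0,0,0,0,0,0,0]'; python3 - <<'E'
from meas import *
status(); plan(529.3,-7.5,21,2.75)
E
```

```text
clock: 67.95
tool_pos: [0.5337, -0.0104, 0.0761]
orientation: [0.488, 0.511, -0.489, 0.511]
wrist_force: [0.4, 0.2, 0.2]
finger_gap: 0.0117
t 67.95 tcp [533.7 -10.4  76.1] x [-0.    -0.001 -1.   ] jaw yaw 2.59 q7 -0.27 gap 11.7 F [0.4 0.2 0.2] T [ 0.03 -0.03 -0.05]
plan: spin -0.2 (tool x), then shift x 55.1 y -4.2 z -3.2 ; dist 5 ; tool z axis [ 0.05 -1.    0.  ]
```

```bash
python3 -m pendant '[15,-4.2,-3,-0.1,18,0,0,0,12,0,0,0,6,0,0,0,3,0,0,0,0,0,0,0,0,0,0,0]'; python3 - <<'E'
from meas import *
status(); ims=snap('r3'); d=np.pi/180
plan(529.3,-7.5,12,2.75)
b=ims["side"][:,:,::-1]; cv2.imwrite("pics/c12.png",cv2.resize(b[150:250,265:365],None,fx=6,fy=6,interpolation=0))
E
```

```text
clock: 68.82
tool_pos: [0.5298, -0.0058, 0.0228]
orientation: [0.488, 0.512, -0.487, 0.512]
wrist_force: [0.4, 0.3, -0.0]
finger_gap: 0.0119
t 68.83 tcp [529.8  -5.8  22.8] x [ 0.001 -0.    -1.   ] jaw yaw 2.82 q7 -0.32 gap 11.9 F [ 0.4  0.3 -0. ] T [0.05 0.01 0.01]
plan: spin 0.1 (tool x), then shift x 10.8 y -0.5 z 1.6 ; dist 2 ; tool z axis [ 0.05 -1.    0.  ]
```

View pics/c12.png

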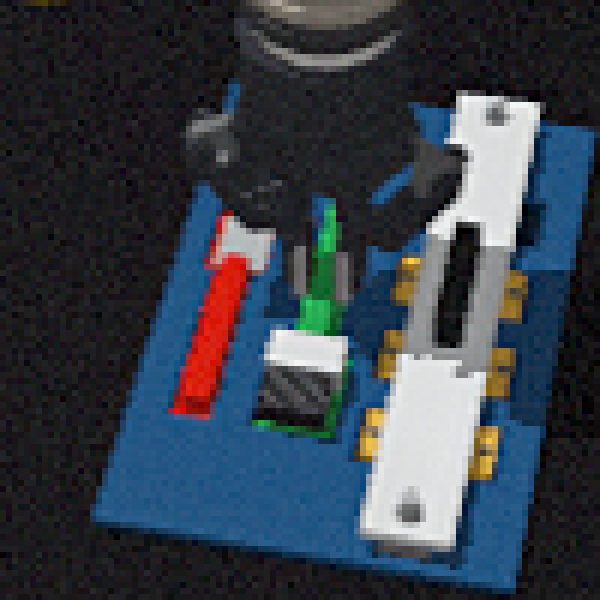

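```bash
python3 -m pendant '[3,-0.5,1.6,0,4,0,0,0,2,0,0,0,1.5,0,0,0,0,0,0,0,0,0,0,0]'; python3 - <<'E'
from meas import *
status(); plan(529.3,-7.5,10.7,2.75)
E
```

```text
clock: 69.68
tool_pos: [0.5291, -0.0081, 0.0127]
orientation: [0.487, 0.512, -0.488, 0.512]
wrist_force: [-2.2, -1.2, 7.7]
finger_gap: 0.0116
t 69.67 tcp [529.1  -8.1  12.7] x [ 0.    -0.001 -1.   ] jaw yaw 2.79 q7 -0.33 gap 11.6 F [-2.2 -1.2  7.7] T [-0.05  0.52  0.01]
plan: spin 0.0 (tool x), then shift x 2.0 y 0.3 z -0.6 ; dist 1 ; tool z axis [ 0.05 -1.    0.  ]
```

```bash
python3 - <<'E'
from meas import *
ims=snap('r4'); d=np.pi/180
b=ims["side"][:,:,::-1]; x,y,s=290,165,9
im=cv2.resize(b[y:y+65,x:x+65],None,fx=s,fy=s,interpolation=0)
cv2.imwrite("pics/c13.png",im); status()
E
```

```text
t 69.78 tcp [529.   -8.1  12.7] x [ 0.    -0.001 -1.   ] jaw yaw 2.79 q7 -0.33 gap 11.6 F [-1.8 -1.8  7.4] T [-0.07  0.47  0.06]
```

View pics/c13.png

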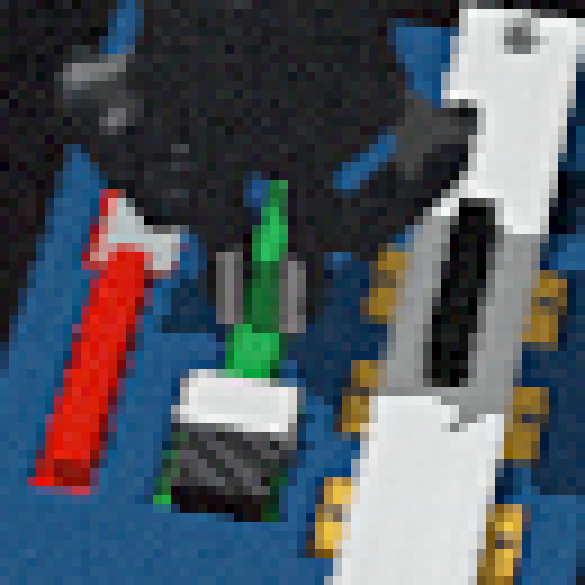

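```bash
cat >> h.py <<'E'
def draw(im,c,x,y,s,P,p,z,col):
    cs,sn=np.cos(p[2]),np.sin(p[2]); X=np.c_[P[:,0]*cs-P[:,1]*sn+p[0],P[:,0]*sn+P[:,1]*cs+p[1],P[:,2]+z]
    u=(proj(c,X)-[x,y]+.5)*s; cv2.polylines(im,[cv2.convexHull(u.astype(np.float32)).astype(int)],True,col,1)
E
python3 - <<'E'
from meas import *
d=np.pi/180
out=[]
for c,f,(x,y,w,h) in(("side","r4",(295,165,50,70)),("side","k4",(295,165,50,70))):
    s=8
    im=cv2.resize(cv2.imread(f"pics/{f}_{c}.png")[y:y+h,x:x+w],None,fx=s,fy=s,interpolation=0)
    for P in MODEL['brush_slot']: draw(im,c,x,y,s,P,[.5293,-.0073,2.75*d],.009,(0,255,255))
    if f=='r4':
        for P in [box(-75,30,-7,7,0,14),box(30,75,-17,17,0,14)]: draw(im,c,x,y,s,P,[.529,-.0081,92.79*d],.0061,(255,0,255))
    else:
        for P in MODEL['brush_slot']: draw(im,c,x,y,s,P,[.5293,-.0073,2.75*d],.004,(255,0,255))
    out.append(im)
cv2.imwrite("pics/o3.png",np.hstack(out))
E
```

```text
(no output)
```

View pics/o3.png

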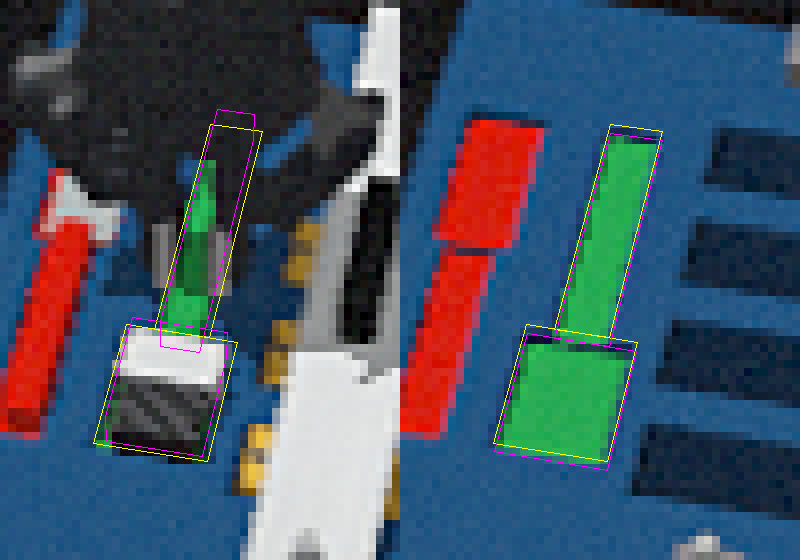

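```bash
python3 -m pendant '[-4,0,0,0,-2,0,0,0,0,0,2,0,0,0,2,0,0,0,0,0,0,0,0,0]'; python3 - <<'E'
from meas import *
d=np.pi/180
ims=snap('r5'); status(); o,R=tool(); tp=o['tool_pos']
c='side';x,y,w,h=295,165,50,70;s=8
im=cv2.resize(ims[c][y:y+h,x:x+w,::-1],None,fx=s,fy=s,interpolation=0)
for P in MODEL['brush_slot']: draw(im,c,x,y,s,P,[.5293,-.0073,2.75*d],.009,(0,255,255))
for P in [box(-75,30,-7,7,0,14),box(30,75,-17,17,0,14)]: draw(im,c,x,y,s,P,[tp[0],tp[1],92.75*d],tp[2]-.0066,(255,0,255))
cv2.imwrite("pics/o4.png",im)
E
```

```text
clock: 70.53
tool_pos: [0.5289, -0.0115, 0.0176]
orientation: [0.487, 0.512, -0.488, 0.512]
wrist_force: [0.5, 0.4, -0.1]
finger_gap: 0.0121
t 70.62 tcp [529.  -11.4  17.7] x [-0.  0. -1.] jaw yaw 2.83 q7 -0.32 gap 11.5 F [ 0.4  0.2 -0.5] T [0.02 0.06 0.03]
```

View pics/o4.png

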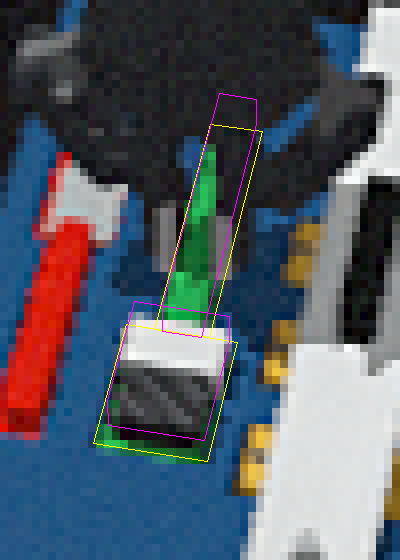

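```bash
python3 -m pendant '[2,0,0,0,2,0,0,0,1.5,0,0,0,1,0,0,0,0,0,0,0,0,0,0,0]'; python3 - <<'E'
from meas import *
status()
E
```

```text
clock: 71.38
tool_pos: [0.5291, -0.0115, 0.0113]
orientation: [0.488, 0.512, -0.488, 0.512]
wrist_force: [-0.5, -0.1, -0.9]
finger_gap: 0.0118
t 71.38 tcp [529.1 -11.5  11.3] x [ 0. -0. -1.] jaw yaw 2.82 q7 -0.32 gap 11.8 F [-0.5 -0.1 -0.9] T [-0.03  0.02 -0.  ]
```

Now it sinks freely below the earlier catch. Finish, release, and look.

```bash
python3 -m pendant '[0.6,0,0,0,0,0,0,0,0,0,0,0]'; python3 -m pendant '[0,0,0,0,0,0,0,0,-5,0,0,0,-20,0,0,0,-40,0,0,0,-40,0,0,0,0,0,40,0,0,0,50,0,0,-20,50,0,0,-20,50,0,0,-20,50,0,0,0,0,0,0,0,0,0]' 28; python3 - <<'E'
from meas import *
d=np.pi/180
ims=snap('f1'); status()
out=[]
for c,(x,y,w,h) in(('side',(277,158,90,95)),('top',(282,165,100,70))):
    s=6
    im=cv2.resize(ims[c][y:y+h,x:x+w,::-1],None,fx=s,fy=s,interpolation=0); cv2.imwrite(f"pics/f1c_{c}.png",im)
show('keeper',fit(ims,'keeper','white',[.467,-.0104,2.7*d],.021,fill=True,pad=3))
show('br',fit(ims,'brush','green',[.5293,-.0073,92.7*d],.004,pad=3))
E
```

```text
clock: 71.75
tool_pos: [0.529, -0.0115, 0.0107]
orientation: [0.488, 0.512, -0.488, 0.512]
wrist_force: [0.3, -0.4, -0.3]
finger_gap: 0.0117
clock: 73.38
tool_pos: [0.4811, -0.2537, 0.116]
orientation: [0.488, 0.512, -0.487, 0.512]
wrist_force: [-0.2, 1.3, -0.1]
finger_gap: 0.0281
t 73.47 tcp [ 481.8 -252.2  116. ] x [ 0.001  0.001 -1.   ] jaw yaw 2.99 q7 0.25 gap 27.9 F [0.2 0.4 0.3] T [ 0.08 -0.03  0.03]
keeper top [np.float64(465.9), np.float64(-10.7), np.float64(2.85), np.float64(15.96)]
keeper side [np.float64(466.5), np.float64(-10.1), np.float64(2.79), np.float64(19.97)]
keeper top+side [np.float64(466.2), np.float64(-10.6), np.float64(2.75), np.float64(38.18)]
br top [np.float64(528.2), np.float64(-7.9), np.float64(93.14), np.float64(2.38)]
br side [np.float64(529.6), np.float64(-11.6), np.float64(93.17), np.float64(16.15)]
br top+side [np.float64(529.1), np.float64(-7.6), np.float64(92.75), np.float64(22.97)]
```

View pics/f1c_side.png

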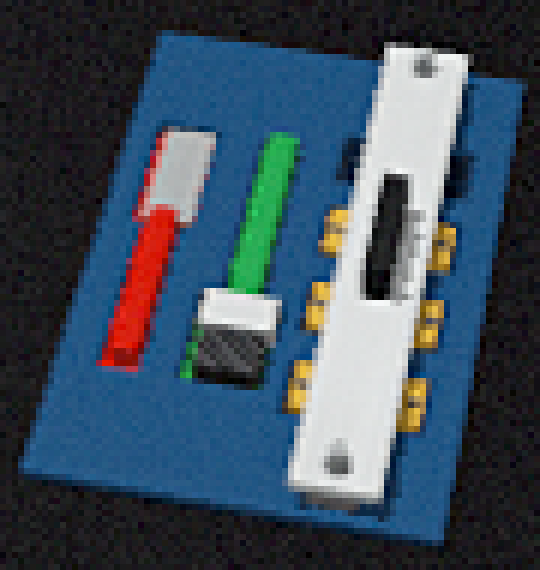

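View pics/f1c_top.png

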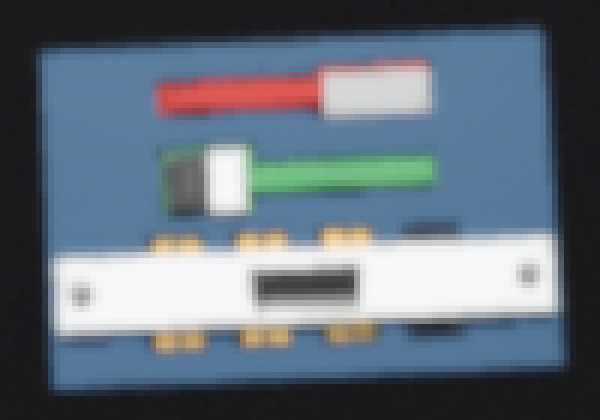

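View pics/f1_top.png

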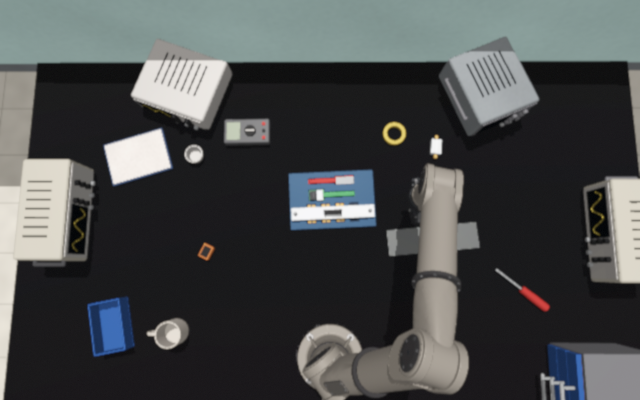

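```bash
python3 - <<'E'
from meas import *
d=np.pi/180
out=[]
for c,(x,y,w,h) in(('side',(288,170,50,60)),('top',(300,170,64,34))):
    s=8 if c=='side' else 6
    im=cv2.resize(cv2.imread(f"pics/f1_{c}.png")[y:y+h,x:x+w],None,fx=s,fy=s,interpolation=0)
    for P in MODEL['brush_slot']: draw(im,c,x,y,s,P,[.5293,-.0073,2.75*d],.009,(0,255,255))
    for P in MODEL['spatula_slot']: draw(im,c,x,y,s,P,[.5772,-.0053,2.75*d],.009,(0,255,255))
    for P in [box(-75,30,-7,7,0,14),box(30,75,-17,17,0,14)]: draw(im,c,x,y,s,P,[.529,-.0076,92.75*d],.004,(255,0,255))
    for P in [box(-75,15,-7,7,0,14),box(15,75,-12,12,0,3)]: draw(im,c,x,y,s,P,[.5768,-.0055,-87.3*d],.004,(255,0,255))
    out.append(im)
o=np.zeros((480,400+384,3),np.uint8); o[:,:400]=out[0]; o[:204,400:]=out[1]; cv2.imwrite("pics/o5.png",o)
E
```

```text
(no output)
```

View pics/o5.png

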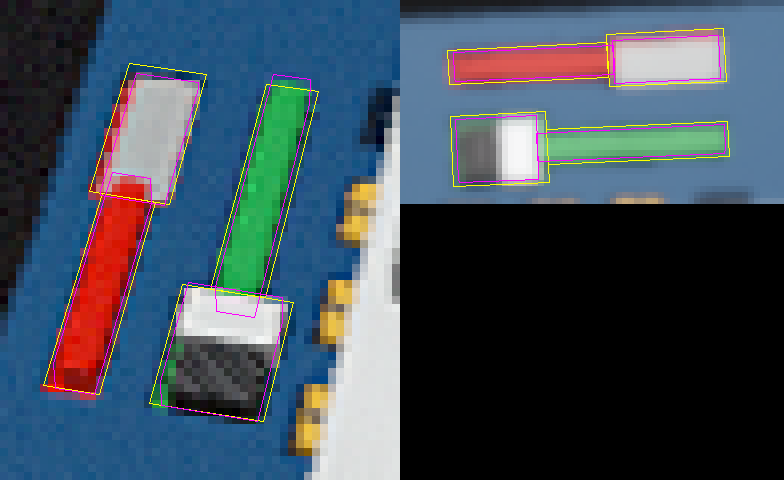

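```bash
python3 -m pendant '[0,0,0,0,0,0,0,0]'; python3 - <<'E'
from plant import manip
print(manip.close_job())
E
```

```text
clock: 73.72
tool_pos: [0.4814, -0.2532, 0.1158]
orientation: [0.487, 0.513, -0.487, 0.513]
wrist_force: [-0.3, 1.5, -0.7]
finger_gap: 0.0281
the job is handed in; nothing more can be done
None
```

The job is done and handed in at 73.7 s of the 210 s allowed. I got no verdict back.

**What I did, in order:**
1. I lifted the keeper off the pins and laid it on the grey mat.
2. I laid the three brackets present (there was no fourth) in compartments of their own. They are the three from the +y end of the tray; the -y one stays empty.
3. I put the keeper back over both pins.
4. I laid the spatula in the red compartment and the brush in the green one.

**What went off plan:**
- **Spatula:** it was knocked about 4 cm during the run. I measured it again before picking it up.
- **First bracket:** the first grip was too shallow, so I reopened and gripped lower before lifting.
- **Brush:** on the way in it met contact about 2 mm too high, with a force near 8 N. I raised it, shifted it about 4 mm toward the tray's -y end, and it then sank in freely.

**Last checks:**
- **Keeper:** it touched down at the height expected for resting on the bosses. The final camera fit puts it within 1 mm of where it started.
- **Brackets:** the last fits, taken before the keeper went back, had all three at recess-floor height and well within their compartments. In the last pictures their ends show on both sides under the keeper.
- **Brush and spatula:** both lie flat in the right compartments, head and blade in the wide ends.
- **Bystanders:** none looked displaced in the last overhead picture.
- **One disagreement:** the side camera alone put the brush about 4 mm further along its length than the top camera did. The overlay and the free descent both agree with the top camera.

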